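# Refill the guest-soap rack and lock its keeper

### The job

Refill the soap rack: lift the keeper's knob out of its notch, slide it along to the open notch at the far end of its travel (not the half-way one) and let it drop in there. With the keeper open, take the worn piece of soap out of the rack into the pink soap box and lay every fresh soap flat and fully down in the well of its own outline; then lift the knob again and drop it back into the locked notch, so that a prong lies over every well. Leave the other things on the counter where they are.

Things in the scene. Friction and masses are not known exactly. Their poses are not given: they have to be found in the camera images.
- rack: soap rack, fixed: dark wooden base 142 mm (its x) by 452 mm (its y), 8 mm thick. Origin on the counter under the centre of the row of five well tiles, which stand on it side by side, 88 mm apart along the rack's y. Rack x points away from the robot. On the robot's side of the row, centred at rack x = -76 mm, runs a notched rail, 22 mm wide, up to 34 mm high
- notch_open (a point): the open notch: floor centre, 20 mm above the counter, at rack x -76, y 44 mm. Like all three notches it is a gap in the rail, 14 mm wide, 14 mm deep, open at the top. The half-way notch is at rack y 22 mm
- notch_locked (a point): the locked notch, same form: floor centre at rack x -76, y 0 mm; the knob's pin is in it at the start
- keeper (a joint): slide of the chrome keeper along rack y, m: 0 locked (a prong across the middle of each well), 0.022 half-way notch, 0.044 open (prongs midway between wells, all wells free). Bar over the rail (rack x -85 to -67 mm) with five 10 mm wide prongs reaching to rack x 12 mm; underside 40, top 46 mm above the counter: clears seated soaps (tops at 36 mm), strikes one standing on the tile. Rubs with 1 N
- knob (a joint): lift of the keeper's knob, m: 0 = pin (9 mm wide) down in a notch, 0.022 = upper stop. A light spring and its weight (1.5 to 2.5 N) push it down. The pin passes over the rail between notches when lifted more than 0.012; resting on the rail it reads about 0.012. With the pin in a notch the keeper has about 2.5 mm play each way
- knob_grip (a point): middle of the knob's black head, an upright cylinder, 28 mm diameter, 26 mm high, on a thin stem at the middle of the keeper, rack x -76 mm; 70 mm above the counter when the pin is down. The knob rides along with the keeper
- well_big_round: well tile, fixed on the rack, 96 x 88 mm, 14 mm thick, light wood, with one well, round, 64 mm diameter, 10 mm deep with a flat floor lined in dark rubber and 2 mm bevelled edge. Origin: centre of the tile's underside (8 mm above the counter); tile top 22 mm and well floor 12 mm above the counter. Axes parallel to the rack's. The tiles' order varies
- well_small_round: well tile, fixed on the rack, 96 x 88 mm, 14 mm thick, light wood, with one well, round, 48 mm diameter, 10 mm deep with a flat floor lined in dark rubber and 2 mm bevelled edge. Origin: centre of the tile's underside (8 mm above the counter); tile top 22 mm and well floor 12 mm above the counter. Axes parallel to the rack's. The tiles' order varies
- well_square: well tile, fixed on the rack, 96 x 88 mm, 14 mm thick, light wood, with one well, square, 58 x 58 mm, 10 mm deep with a flat floor lined in dark rubber and 2 mm bevelled edge. Origin: centre of the tile's underside (8 mm above the counter); tile top 22 mm and well floor 12 mm above the counter. Axes parallel to the rack's. The tiles' order varies
- well_broad: well tile, fixed on the rack, 96 x 88 mm, 14 mm thick, light wood, with one well, oblong, 46 mm along the tile's x and 70 mm along its y, 10 mm deep with a flat floor lined in dark rubber and 2 mm bevelled edge. Origin: centre of the tile's underside (8 mm above the counter); tile top 22 mm and well floor 12 mm above the counter. Axes parallel to the rack's. The tiles' order varies
- well_narrow: well tile, fixed on the rack, 96 x 88 mm, 14 mm thick, light wood, with one well, oblong, 32 mm along the tile's x and 70 mm along its y, 10 mm deep with a flat floor lined in dark rubber and 2 mm bevelled edge. Origin: centre of the tile's underside (8 mm above the counter); tile top 22 mm and well floor 12 mm above the counter. Axes parallel to the rack's. The tiles' order varies
- soap_big_round: fresh cream-coloured soap, round disc, 60 mm diameter, 24 mm high. Origin: its centre (12 mm above what it lies on; 24 mm above the counter, that is 16 mm above the tile's origin, when seated in its well, top then 14 mm proud of the tile). Lies flat on the counter at the start, or is absent
- soap_small_round: fresh cream-coloured soap, round disc, 44 mm diameter, 24 mm high. Origin: its centre (12 mm above what it lies on; 24 mm above the counter, that is 16 mm above the tile's origin, when seated in its well, top then 14 mm proud of the tile). Lies flat on the counter at the start, or is absent
- soap_square: fresh cream-coloured soap, square block, 54 x 54 mm, 24 mm high. Origin: its centre (12 mm above what it lies on; 24 mm above the counter, that is 16 mm above the tile's origin, when seated in its well, top then 14 mm proud of the tile). Lies flat on the counter at the start, or is absent
- soap_broad: fresh cream-coloured soap, broad oblong block, 42 mm along its own x, 66 mm along its own y, 24 mm high. Origin: its centre (12 mm above what it lies on; 24 mm above the counter, that is 16 mm above the tile's origin, when seated in its well, top then 14 mm proud of the tile). Lies flat on the counter at the start, or is absent
- soap_narrow: fresh cream-coloured soap, narrow oblong block, 28 mm along its own x, 66 mm along its own y, 24 mm high. Origin: its centre (12 mm above what it lies on; 24 mm above the counter, that is 16 mm above the tile's origin, when seated in its well, top then 14 mm proud of the tile). Lies flat on the counter at the start, or is absent
- remnant: worn piece of soap: cream-coloured round piece with a domed top, 44 mm diameter, 22 mm high, straight sides from 3 to 17 mm. Origin: its centre. At the start it lies in the 64 mm round well, so it stands 12 mm proud of the tile; it is the only thing in the rack
- soap_box: pink plastic soap box, open at the top, fixed, outside 110 mm (its x) by 130 mm (its y), 35 mm high, walls and floor 4 mm. Origin: centre of its underside
- cup: white porcelain cup, 76 mm wide, 85 mm high; origin: centre of its underside
- brush_holder: chrome toothbrush holder with a clip-on lid, 72 mm wide, 116 mm high; origin: centre of its underside
- lotion: white lotion bottle, 56 mm wide, 150 mm high; origin: centre of its underside
- cream_jar: amber cream jar, 66 mm wide, 50 mm high; origin: centre of its underside
There are look-alikes about, which are no part of the job. What is shaped like the soap_square but blue or turquoise is not meant.

How it is judged:
By the outcome, as a careful person would: the job done as asked, in the order asked, and still so for the second after the job is handed in, with the robot touching nothing.
Of soap_big_round, soap_small_round, soap_square, soap_broad, soap_narrow only 3 to 5 are there at a start; the rules pass over those that are not, and their reading is None.
At some moment in a run one of soap_big_round, soap_small_round, soap_square, soap_broad, soap_narrow may be knocked a few centimetres aside while the robot is not near it.
Once in a run the grip may slacken for a moment while it holds something.
It also fails if it takes over 210 s, if anything falls off the work surface, if the arm or the gripper's body presses on something with over 40 N, if the wrist force passes 120 N, or if a joint passes its speed limit or range.

### The arm

A 6-joint arm with a two-finger parallel gripper is mounted at the origin on the work surface. World frame = base frame: x ahead of the robot, y to its left, z up, the work surface at z = 0. Lengths are in mm, angles in rad, forces in N, time in s.
With the tool pointing down it reaches from about 300 to 775 mm from the base axis. Payload 14.6 kg.
Tool frame: the origin (TCP) lies midway between the tips of the shut fingers; the grasp point (between the pads) lies 19 mm behind it; z points along the fingers, y is the line along which they close (so a half turn about z gives the same grasp; the last joint's range is limited). The gripper opens to 94 mm and grips with 3 to 60 N. Pads are 16 mm wide; open, the fingers measure 119 mm over their backs; the gripper's body (75 mm by 177 mm) begins 78 mm behind the grasp point.
Start: joints at [1.183, 0.3, 1.521, -0, 1.321, -0.067], TCP at [173.426, 521.932, 205.446] pointing down, gripper open.
Joint ranges: [-3.03, 3.03], [-0.79, 2.21], [0.23, 2.52], [-1.04, 4.18], [0, 3.07], [-2.55, 2.55]. Speed limits (rad/s): [2.22, 2.22, 2.57, 3.14, 3.14, 3.14].

### API

Orientations are given as [roll, pitch, yaw] about the fixed x, y, z axes, in that order (R = Rz(yaw) Ry(pitch) Rx(roll)).
In Python, from cell import * gives the robot as it stands. The module is installed in compiled form; this text tells all that it offers.
- The arm moves only by the tool servo_tool, never from a script. Its argument "motion" is a list of rows, each an object of numbers: "wx", "wy", "wz": the turn, a rotation vector about the tool's x, y, z in units of 2 rad (1.0 is 2 rad); "dx", "dy", "dz": the shift along the tool's x, y, z in units of 10 cm (1.0 is 10 cm); "fingers": the closure, from -1 (fully open) to 1 (shut). In form: [{"wx": .., "wy": .., "wz": .., "dx": .., "dy": .., "dz": .., "fingers": ..}, ...]. A call has 1 to 10 rows; each row is the pose to reach, as a shift and turn from the pose commanded when the call began, along the tool's axes at that moment; what a row does not reach only later rows make up. A row lasts 1/10 s, in which the tool goes at most 50 mm and 8.59 degrees, less where a joint would pass 70% of its speed; a pose out of reach is approached as far as the arm can. A call with a number of a shift or a turn outside -1 to 1 is refused whole. A call with a gripper value outside its range is refused whole. The fingers move at their own pace and stop on an object; "newtons" is the grip in N (left out, the last holds). Time passes only in rows, so rows that repeat a pose let the fingers close. It gives the time, the measured TCP pose, the force, the opening and the grip force at its end, in the units of the state.
- read_state(): the state, without advancing time (a new reading comes with each control period).
- camera(name): name is "side" or "top"; returns a dict with "image" (480x640x3 uint8, red, green, blue), "fx", "fy", "cx", "cy" (pixels), "R" (3x3) and "t" (3): a world point X has camera coordinates R X + t. Camera axes: x right, y down, z forward; pixel columns grow to the right and rows downward; lengths in mm; the calibration is good to about 2 mm. A picture is of the moment at which its call begins. There is no depth.
- sign_off(): hands the job in; it is judged then, once.
Trained networks look in a picture, given as the dict that the camera call returned (one of the last four; its "shot" number tells which), for a name from the list of things; names that differ only in an ending like _2 or _b are one class to them, and where a whole thing is asked for, a point or a joint stands for the part that bears it (a point fixed in the world has none). Each returns a list of dicts, best first, with "conf" (0 to 1); they miss things now and then, are a little off and sometimes report something else, mostly with a low value. They report only what shows in the picture. A call takes as long as a camera call. They do not tell look-alikes from the thing itself.
- spot_in(query, picture): "location" ([column, row] in pixels, amid what is visible of it).
- trace(query, picture): "pixels" (480x640 bool, what is visible of it) and "location" ([column, row] in pixels, amid what is visible of it).
The state is a dict: "clock": time; "joints": joint angles; "qd": joint speeds; "effort": joint torques, N m; "eef_pos": TCP position; "eef_rot": TCP orientation; "wrist_force": force on the tool from outside, world axes, zero at the start; "moment": the same for the moment, N m; "finger_gap": finger opening in mm; "finger_force": force on a finger pad.
Only numpy, scipy, OpenCV 4.12 (cv2) and the standard library are available. Lean on these libraries where they do the work, as an engineer would, in place of code of your own. Each camera call takes 0.05 s, during which the arm holds its last target. There are 200 camera calls.

## Working session

There is one attempt and no reset: what is moved stays moved. The work goes in short steps, Python scripts to look and compute and a tool call to move; the robot and the scene stay as the last step left them, time stands still between calls to the robot, and variables do not carry over. Pictures are saved under pics/ and viewed, at most 14 in all, crops included, and the job is handed in when it is done.

Besides the shell and the picture viewer there is one more tool, called by a JSON object that holds its "fn" and its "kwargs", one argument or row to a line. servo_tool: Moves the arm, as the interface text tells. Its arguments: {"type":"object","properties":{"motion":{"type":"array","items":{"type":"object","properties":{"wx":{"type":"number"},"wy":{"type":"number"},"wz":{"type":"number"},"dx":{"type":"number"},"dy":{"type":"number"},"dz":{"type":"number"},"fingers":{"type":"number"}}}},"newtons":{"type":"number"}},"required":["motion"]}

```bash
mkdir -p pics
python3 - <<'E'
from cell import *
import cv2
s=read_state();print(s)
for n in("top","side"):
    c=camera(n);cv2.imwrite(f"pics/{n}0.png",c["image"][:,:,::-1]);print(n,c["fx"],c["fy"],c["cx"],c["cy"],c["R"],c["t"])
    for q in["rack","knob","soap_big_round","soap_small_round","soap_square","soap_broad","soap_narrow","remnant","soap_box","cup","brush_holder","lotion","cream_jar","well_big_round","well_small_round","well_square","well_broad","well_narrow"]:
        print(q,[(round(d["conf"],2),[round(float(v)) for v in d["location"]]) for d in spot_in(q,c)][:4])
E
```

```text
{'clock': 0.0, 'joints': array([ 1.18340136e+00,  3.00443795e-01,  1.52156637e+00,  1.28833986e-05,
        1.32068676e+00, -6.65964300e-02]), 'qd': array([-1.86874750e-03, -8.06404028e-05,  8.67449746e-04, -8.58248953e-04,
       -2.24241133e-04, -3.47473103e-05]), 'effort': array([ 8.45510949e-04, -5.31803906e+01, -3.52753866e+01,  7.08937598e-02,
        2.42470315e-02, -5.97136454e-05]), 'eef_pos': array([173.33047052, 521.7073866 , 204.90752706]), 'eef_rot': array([-3.14049166e+00, -8.59373401e-05,  2.82079087e+00]), 'wrist_force': array([ 0.42672979, -0.05216661,  0.00773954]), 'moment': array([-0.0508348 , -0.00541591, -0.00483207]), 'finger_force': 0.0, 'finger_gap': 94.0742186622428}
top 469.43731917509103 469.43731917509103 324.52072801932803 235.1737588072539 [[ 0.00629165 -0.99992115 -0.01086748]
 [-0.99783107 -0.00556564 -0.06559104]
 [ 0.06552539  0.01125658 -0.99778741]] [   7.36879576  519.91441203 1444.88551458]
rack [(0.92, [328, 220]), (0.7, [432, 267]), (0.44, [359, 199]), (0.26, [273, 201])]
knob []
soap_big_round [(0.85, [225, 262])]
soap_small_round [(0.71, [43
[... 1002 characters left out ...]
.19, [288, 259])]
soap_square [(0.97, [314, 310]), (0.93, [259, 324]), (0.61, [275, 379])]
soap_broad [(0.88, [256, 225])]
soap_narrow [(0.58, [286, 260]), (0.5, [344, 260]), (0.37, [443, 355]), (0.23, [336, 155])]
remnant [(0.59, [359, 240])]
soap_box [(0.67, [441, 356]), (0.26, [343, 259])]
cup [(0.7, [296, 160])]
brush_holder [(0.77, [337, 151]), (0.64, [314, 309])]
lotion [(0.58, [345, 373]), (0.56, [406, 454])]
cream_jar [(0.78, [217, 156]), (0.3, [328, 204])]
well_big_round [(0.61, [357, 250]), (0.28, [359, 242])]
well_small_round [(0.75, [395, 292])]
well_square [(0.7, [349, 221]), (0.36, [256, 227])]
well_broad [(0.71, [375, 266]), (0.36, [348, 262])]
well_narrow [(0.74, [330, 206])]
```

Run:
```python
import cv2
a=cv2.imread("pics/top0.png")[130:340,130:530];cv2.imwrite("pics/top0c.png",cv2.resize(a,None,fx=2,fy=2,interpolation=2))
```

```text
(no output)
```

View pics/top0c.png

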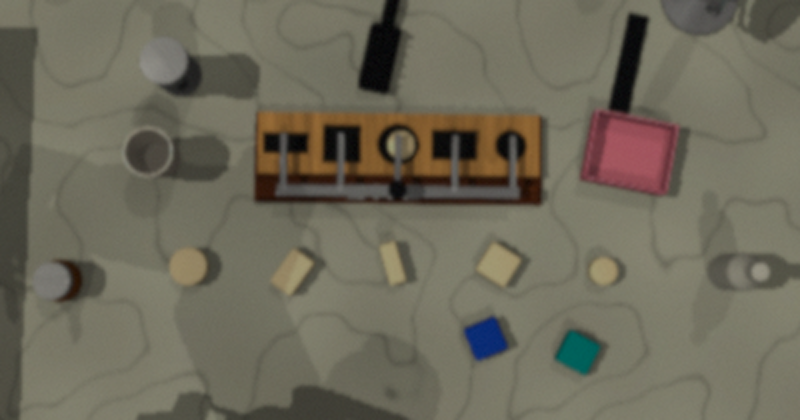

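View pics/side0.png

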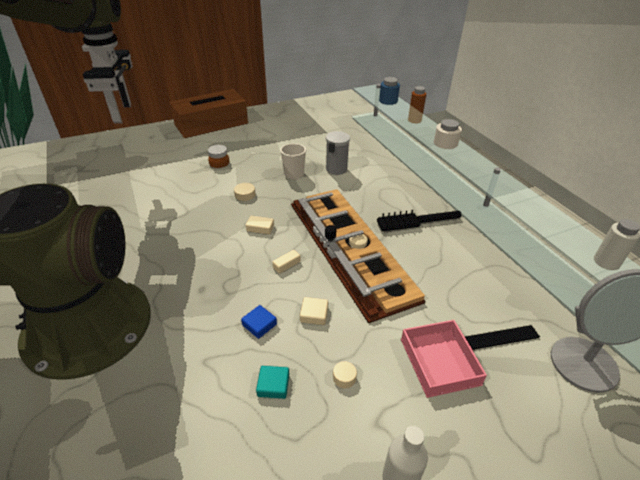

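The top view (crop scale 2, offset 130,130) shows all five soaps. From the left they are big round, broad, narrow, square and small round. The wells in the same direction are narrow, square, big round (holding the remnant), broad and small round. The knob is at about (329,224) and the pink box at (445,206). The blue and turquoise squares below are decoys. The side view agrees.

```bash
cat > h.py <<'E'
from cell import *
import cv2, numpy as np
from scipy.optimize import minimize
S=8
def proj(c,P):
    q=np.asarray(P,float)@np.array(c["R"]).T+np.array(c["t"]);return np.c_[c["fx"]*q[:,0]/q[:,2]+c["cx"],c["fy"]*q[:,1]/q[:,2]+c["cy"]]
def back(c,uv,z):
    R=np.array(c["R"]);d=R.T@np.array([(uv[0]-c["cx"])/c["fx"],(uv[1]-c["cy"])/c["fy"],1]);o=-R.T@np.array(c["t"]);return o+d*(z-o[2])/d[2]
def outline(dims):
    if len(dims)==1:
        a=np.linspace(0,2*np.pi,40)[:-1];return dims[0]/2*np.c_[np.cos(a),np.sin(a)]
    x,y=dims[0]/2,dims[1]/2;return np.array([[x,y],[-x,y],[-x,-y],[x,-y]])
def solid(dims,p,z0,z1):
    o=outline(dims);c,s=np.cos(p[2]),np.sin(p[2]);o=o@np.array([[c,s],[-s,c]])+p[:2]
    return np.vstack([np.c_[o,np.full(len(o),z)] for z in(z0,z1)])
def mask(c,kind,uv,r=40):
    im=c["image"];hsv=cv2.cvtColor(im,cv2.COLOR_RGB2HSV).astype(int);h,s,v=hsv[...,0],hsv[...,1],hsv[...,2]
    m={"cream":(h>10)&(h<35)&(s>62)&(v>110),"tile":(h>5)&(h<22)&(s>115)&(v>70),"pink":((h>165)|(h<4))&(s>70)&(v>80)}[kind].astype(np.uint8)
    n,l,st,ce=cv2.connectedComponentsWithStats(m)
    k=[i for i in range(1,n) if st[i,4]>30];k=min(k,key=lambda i:np.hypot(*(ce[i]-uv)));return l==k
def fit(views,dims,z0,z1,p0,hull=False):
    T=[]
    for c,m in views:
        m=m.astype(np.uint8)*255
        y,x=np.nonzero(m);b=(x.min()-12,y.min()-12,x.max()+13,y.max()+13);b=(max(b[0],0),max(b[1],0),b[2],b[3])
        g=cv2.resize(m[b[1]:b[3],b[0]:b[2]],None,fx=S,fy=S,interpolation=cv2.INTER_LINEAR)>127
        if hull:
            pts=cv2.convexHull(np.argwhere(g)[:,::-1].astype(np.int32));g=np.zeros(g.shape,np.uint8);cv2.fillConvexPoly(g,pts,1);g=g>0
        T.append((c,b,g))
    def cost(p):
        e=0
        for c,b,g in T:
            u=(proj(c,solid(dims,p,z0,z1))-[b[0],b[1]]+.5)*S-.5
            hu=cv2.convexHull(u.astype(np.float32));w=np.zeros(g.shape,np.uint8);cv2.fillConvexPoly(w,np.round(hu*16).astype(np.int32),1,shift=4)
            e+=np.sum((w>0)!=g)/g.sum()
        return e
    best=None
    for y in ([0] if len(dims)==1 else p0[2]+np.array([-.5,-.2,0,.2,.5])):
        q=np.array([*p0[:2],y]);sx=q+np.array([[0,0,0],[6,0,0],[0,6,0],[0,0,.15]])
        r=minimize(cost,q,method="Nelder-Mead",options=dict(initial_simplex=sx,xatol=.05,fatol=1e-5))
        if best is None or r.fun<best.fun:best=r
    return best.x,best.fun
SO=dict(big_round=[60],small_round=[44],square=[54,54],broad=[42,66],narrow=[28,66])
E
cat > m1.py <<'E'
from h import *
T=camera("top");D=camera("side")
loc=dict(big_round=((225,262),(245,193)),broad=((275,265),(260,226)),narrow=((326,261),(286,261)),square=((379,262),(314,310)),small_round=((432,265),(345,375)))
y0=dict(broad=-.6,narrow=.3,square=-.6)
for n,(a,b) in loc.items():
    ma,mb=mask(T,"cream",a),mask(D,"cream",b)
    p=back(T,a,24);p0=[p[0],p[1],y0.get(n,0)]
    for v in([(T,ma)],[(D,mb)],[(T,ma),(D,mb)]):
        r,f=fit(v,SO[n],0,24,p0);print(n,np.round(r,2),round(f,3),ma.sum(),mb.sum())
m=mask(T,"tile",(328,200));r,f=fit([(T,m)],[96,440],8,22,[*back(T,(328,200),22)[:2],0],True);print("rack",np.round(r,3),f,m.sum())
a=(445,206);m=mask(T,"pink",a);r,f=fit([(T,m)],[110,130],0,35,[*back(T,a,30)[:2],-.1],True);print("box",np.round(r,3),f)
E
python3 m1.py
```

```text
big_round [4.3192e+02 3.2512e+02 8.0000e-02] 0.17 280 327
big_round [4.3112e+02 3.2205e+02 1.4000e-01] 0.077 280 327
big_round [4.3181e+02 3.2315e+02 1.2000e-01] 0.254 280 327
broad [424.59 163.01   0.96] 0.117 279 358
broad [423.29 160.32   1.02] 0.336 279 358
broad [424.33 161.85  -2.17] 0.469 279 358
narrow [439.36   6.17   1.85] 0.071 194 295
narrow [437.71   3.46  -1.16] 0.507 194 295
narrow [439.01   5.93  -1.27] 0.616 194 295
square [ 437.87 -158.1    -0.56] 0.062 310 443
square [ 437.19 -159.06   -0.52] 0.64 310 443
square [ 437.75 -158.22   -0.54] 0.714 310 443
small_round [ 4.2925e+02 -3.2102e+02  6.0000e-02] 0.074 177 472
small_round [ 4.2717e+02 -3.2089e+02 -1.0000e-02] 0.218 177 472
small_round [ 4.2816e+02 -3.2067e+02  5.0000e-02] 0.321 177 472
rack [ 6.24138e+02 -1.52900e+00 -9.00000e-03] 0.02928828468612555 2837
box [ 6.13566e+02 -3.62148e+02 -2.00000e-01] 0.029140127388535032
```

```bash
cat > go.py <<'E'
import numpy as np
from cell import read_state
from scipy.spatial.transform import Rotation as Ro
def chain(wps,start=None):
    """wps: (x,y,z,psi); prints rows per call, following the rounding"""
    s=read_state();p=np.array(s["eef_pos"]) if start is None else np.array(start[:3]);R=Ro.from_euler("xyz",s["eef_rot"])
    print("at",np.round(p,1),"psi",round(s["eef_rot"][2],3),"gap",round(s["finger_gap"],1),"ff",round(s["finger_force"],1),"F",np.round(s["wrist_force"],1),"t",round(s["clock"],1))
    for w in wps:
        w=np.array(w,float)
        while True:
            d=R.inv().apply(w[:3]-p)/100;yaw=R.as_euler("xyz")[2];wz=-((w[3]-yaw+np.pi)%(2*np.pi)-np.pi)/2
            k=max(1,np.ceil(np.abs(d).max()-1e-9),np.ceil(abs(wz)/.5))
            dd=np.round(d/k,3);ww=round(wz/k,3);n=max(np.linalg.norm(dd)*2,abs(ww)*2/.15)
            print(f"{{dx:{dd[0]},dy:{dd[1]},dz:{dd[2]},wz:{ww}}} minrows {n:.1f}")
            p=p+R.apply(dd*100);R=R*Ro.from_rotvec([0,0,2*ww])
            if k==1:break
        print("  ->",np.round(p,1))
E
python3 -c "
from go import *
chain([(548.1,-.8,150,3.133),(548.1,-.8,53,3.133)])"
```

```text
at [173.4 521.9 205.5] psi 2.821 gap 93.7 ff 0.0 F [ 0.4  0.4 -0. ] t 2.0
{dx:-0.867,dy:-0.63,dz:0.092,wz:-0.026} minrows 2.2
{dx:-0.833,dy:-0.674,dz:0.092,wz:-0.026} minrows 2.2
{dx:-0.797,dy:-0.716,dz:0.093,wz:-0.026} minrows 2.2
{dx:-0.759,dy:-0.757,dz:0.092,wz:-0.026} minrows 2.2
{dx:-0.719,dy:-0.796,dz:0.093,wz:-0.026} minrows 2.2
{dx:-0.677,dy:-0.832,dz:0.092,wz:-0.026} minrows 2.2
  -> [548.1  -0.8 150. ]
{dx:0.0,dy:0.0,dz:0.97,wz:-0.0} minrows 1.9
  -> [548.1  -0.8  53. ]
```

{"fn": "servo_tool", "kwargs": {
  "motion": [
    {"dx": -0.43, "dy": -0.31, "dz": 0.046, "wz": -0.013, "fingers": -0.3},
    {"dx": -0.867, "dy": -0.63, "dz": 0.092, "wz": -0.026, "fingers": -0.3},
    {"dx": -0.867, "dy": -0.63, "dz": 0.092, "wz": -0.026, "fingers": -0.3}
  ],
  "newtons": 20
}}

```text
schema error: expected keys wx, wy, wz, dx, dy, dz, fingers
```

{"fn": "servo_tool", "kwargs": {
  "motion": [
    {"dx": -0.42, "dy": -0.33, "dz": 0.046, "wz": -0.013, "fingers": -0.3},
    {"dx": -0.833, "dy": -0.674, "dz": 0.092, "wz": -0.026, "fingers": -0.3},
    {"dx": -0.833, "dy": -0.674, "dz": 0.092, "wz": -0.026, "fingers": -0.3}
  ]
}}

```text
schema error: expected keys wx, wy, wz, dx, dy, dz, fingers
```

{"fn": "servo_tool", "kwargs": {
  "motion": [
    {"dx": -0.4, "dy": -0.36, "dz": 0.046, "wz": -0.013, "fingers": -0.3},
    {"dx": -0.797, "dy": -0.716, "dz": 0.093, "wz": -0.026, "fingers": -0.3},
    {"dx": -0.797, "dy": -0.716, "dz": 0.093, "wz": -0.026, "fingers": -0.3}
  ]
}}

```text
schema error: expected keys wx, wy, wz, dx, dy, dz, fingers
```

{"fn": "servo_tool", "kwargs": {
  "motion": [
    {"dx": -0.38, "dy": -0.38, "dz": 0.046, "wz": -0.013, "fingers": -0.3},
    {"dx": -0.759, "dy": -0.757, "dz": 0.092, "wz": -0.026, "fingers": -0.3},
    {"dx": -0.759, "dy": -0.757, "dz": 0.092, "wz": -0.026, "fingers": -0.3}
  ]
}}

```text
schema error: expected keys wx, wy, wz, dx, dy, dz, fingers
```

{"fn": "servo_tool", "kwargs": {
  "motion": [
    {"dx": -0.36, "dy": -0.4, "dz": 0.046, "wz": -0.013, "fingers": -0.3},
    {"dx": -0.719, "dy": -0.796, "dz": 0.093, "wz": -0.026, "fingers": -0.3},
    {"dx": -0.719, "dy": -0.796, "dz": 0.093, "wz": -0.026, "fingers": -0.3}
  ]
}}

```text
schema error: expected keys wx, wy, wz, dx, dy, dz, fingers
```

{"fn": "servo_tool", "kwargs": {
  "motion": [
    {"dx": -0.34, "dy": -0.42, "dz": 0.046, "wz": -0.013, "fingers": -0.3},
    {"dx": -0.677, "dy": -0.832, "dz": 0.092, "wz": -0.026, "fingers": -0.3},
    {"dx": -0.677, "dy": -0.832, "dz": 0.092, "wz": -0.026, "fingers": -0.3},
    {"dx": -0.677, "dy": -0.832, "dz": 0.092, "wz": -0.026, "fingers": -0.3}
  ]
}}

```text
schema error: expected keys wx, wy, wz, dx, dy, dz, fingers
```

{"fn": "servo_tool", "kwargs": {
  "motion": [
    {"wx": 0, "wy": 0, "wz": -0.013, "dx": -0.43, "dy": -0.31, "dz": 0.046, "fingers": -0.3},
    {"wx": 0, "wy": 0, "wz": -0.026, "dx": -0.867, "dy": -0.63, "dz": 0.092, "fingers": -0.3},
    {"wx": 0, "wy": 0, "wz": -0.026, "dx": -0.867, "dy": -0.63, "dz": 0.092, "fingers": -0.3}
  ],
  "newtons": 20
}}

```text
clock: 2.3
eef_pos: [237.6, 431.9, 195.9]
eef_rot: [-3.141, 0.0, 2.871]
wrist_force: [-0.5, 0.9, -0.3]
finger_gap: 73.5
finger_force: 0.0
```

{"fn": "servo_tool", "kwargs": {
  "motion": [
    {"wx": 0, "wy": 0, "wz": -0.013, "dx": -0.42, "dy": -0.33, "dz": 0.046, "fingers": -0.3},
    {"wx": 0, "wy": 0, "wz": -0.026, "dx": -0.833, "dy": -0.674, "dz": 0.092, "fingers": -0.3},
    {"wx": 0, "wy": 0, "wz": -0.026, "dx": -0.833, "dy": -0.674, "dz": 0.092, "fingers": -0.3}
  ]
}}

```text
clock: 2.6
eef_pos: [299.9, 345.1, 186.9]
eef_rot: [-3.141, 0.0, 2.922]
wrist_force: [-0.5, 0.3, 0.2]
finger_gap: 61.0
finger_force: 0.0
```

{"fn": "servo_tool", "kwargs": {
  "motion": [
    {"wx": 0, "wy": 0, "wz": -0.013, "dx": -0.4, "dy": -0.36, "dz": 0.046, "fingers": -0.3},
    {"wx": 0, "wy": 0, "wz": -0.026, "dx": -0.797, "dy": -0.716, "dz": 0.093, "fingers": -0.3},
    {"wx": 0, "wy": 0, "wz": -0.026, "dx": -0.797, "dy": -0.716, "dz": 0.093, "fingers": -0.3}
  ]
}}

```text
clock: 2.9
eef_pos: [362.4, 258.4, 177.6]
eef_rot: [-3.141, 0.0, 2.974]
wrist_force: [-0.9, -0.1, 0.3]
finger_gap: 61.1
finger_force: 0.0
```

{"fn": "servo_tool", "kwargs": {
  "motion": [
    {"wx": 0, "wy": 0, "wz": -0.013, "dx": -0.38, "dy": -0.38, "dz": 0.046, "fingers": -0.3},
    {"wx": 0, "wy": 0, "wz": -0.026, "dx": -0.759, "dy": -0.757, "dz": 0.092, "fingers": -0.3},
    {"wx": 0, "wy": 0, "wz": -0.026, "dx": -0.759, "dy": -0.757, "dz": 0.092, "fingers": -0.3}
  ]
}}

```text
clock: 3.2
eef_pos: [424.9, 171.5, 168.3]
eef_rot: [-3.141, 0.0, 3.026]
wrist_force: [0.5, 0.9, -0.1]
finger_gap: 61.2
finger_force: 0.0
```

{"fn": "servo_tool", "kwargs": {
  "motion": [
    {"wx": 0, "wy": 0, "wz": -0.013, "dx": -0.36, "dy": -0.4, "dz": 0.046, "fingers": -0.3},
    {"wx": 0, "wy": 0, "wz": -0.026, "dx": -0.719, "dy": -0.796, "dz": 0.093, "fingers": -0.3},
    {"wx": 0, "wy": 0, "wz": -0.026, "dx": -0.719, "dy": -0.796, "dz": 0.093, "fingers": -0.3}
  ]
}}

```text
clock: 3.5
eef_pos: [487.3, 84.6, 158.8]
eef_rot: [-3.141, -0.0, 3.079]
wrist_force: [0.9, 1.3, -0.1]
finger_gap: 60.8
finger_force: 0.0
```

{"fn": "servo_tool", "kwargs": {
  "motion": [
    {"wx": 0, "wy": 0, "wz": -0.013, "dx": -0.34, "dy": -0.42, "dz": 0.046, "fingers": -0.3},
    {"wx": 0, "wy": 0, "wz": -0.026, "dx": -0.677, "dy": -0.832, "dz": 0.092, "fingers": -0.3},
    {"wx": 0, "wy": 0, "wz": -0.026, "dx": -0.677, "dy": -0.832, "dz": 0.092, "fingers": -0.3},
    {"wx": 0, "wy": 0, "wz": -0.026, "dx": -0.677, "dy": -0.832, "dz": 0.092, "fingers": -0.3}
  ]
}}

```text
clock: 3.9
eef_pos: [548.3, -0.1, 149.6]
eef_rot: [3.141, -0.001, 3.131]
wrist_force: [-0.2, 1.2, -0.7]
finger_gap: 60.6
finger_force: 0.0
```

{"fn": "servo_tool", "kwargs": {
  "motion": [
    {"wx": 0, "wy": 0, "wz": 0, "dx": 0, "dy": 0, "dz": 0.25, "fingers": -0.3},
    {"wx": 0, "wy": 0, "wz": 0, "dx": 0, "dy": 0, "dz": 0.5, "fingers": -0.3},
    {"wx": 0, "wy": 0, "wz": 0, "dx": 0, "dy": 0, "dz": 0.75, "fingers": -0.3},
    {"wx": 0, "wy": 0, "wz": 0, "dx": 0, "dy": 0, "dz": 0.96, "fingers": -0.3},
    {"wx": 0, "wy": 0, "wz": 0, "dx": 0, "dy": 0, "dz": 0.96, "fingers": -0.3}
  ]
}}

```text
clock: 4.4
eef_pos: [546.2, 1.5, 52.1]
eef_rot: [3.141, -0.004, 3.134]
wrist_force: [-0.5, 0.4, 0.0]
finger_gap: 61.1
finger_force: 0.0
```

{"fn": "servo_tool", "kwargs": {
  "motion": [
    {"wx": 0, "wy": 0, "wz": 0, "dx": 0, "dy": 0, "dz": 0, "fingers": 0.7},
    {"wx": 0, "wy": 0, "wz": 0, "dx": 0, "dy": 0, "dz": 0, "fingers": 0.7},
    {"wx": 0, "wy": 0, "wz": 0, "dx": 0, "dy": 0, "dz": 0, "fingers": 0.7},
    {"wx": 0, "wy": 0, "wz": 0, "dx": 0, "dy": 0, "dz": 0, "fingers": 0.7},
    {"wx": 0, "wy": 0, "wz": 0, "dx": 0, "dy": 0, "dz": 0, "fingers": 0.7},
    {"wx": 0, "wy": 0, "wz": 0, "dx": 0, "dy": 0, "dz": 0, "fingers": 0.7}
  ]
}}

```text
clock: 5.0
eef_pos: [548.4, -0.9, 54.5]
eef_rot: [3.142, 0.001, 3.133]
wrist_force: [0.1, 0.6, 4.5]
finger_gap: 28.0
finger_force: 20.0
```

{"fn": "servo_tool", "kwargs": {
  "motion": [
    {"wx": 0, "wy": 0, "wz": 0, "dx": 0, "dy": 0, "dz": -0.06, "fingers": 0.7},
    {"wx": 0, "wy": 0, "wz": 0, "dx": 0, "dy": 0, "dz": -0.12, "fingers": 0.7},
    {"wx": 0, "wy": 0, "wz": 0, "dx": 0, "dy": 0, "dz": -0.17, "fingers": 0.7},
    {"wx": 0, "wy": 0, "wz": 0, "dx": 0, "dy": 0, "dz": -0.17, "fingers": 0.7},
    {"wx": 0, "wy": 0, "wz": 0, "dx": 0, "dy": 0, "dz": -0.17, "fingers": 0.7}
  ]
}}

```text
clock: 5.5
eef_pos: [548.2, -0.8, 71.1]
eef_rot: [-3.142, 0.0, 3.133]
wrist_force: [3.1, 0.8, -1.9]
finger_gap: 27.7
finger_force: 20.0
```

{"fn": "servo_tool", "kwargs": {
  "motion": [
    {"wx": 0, "wy": 0, "wz": 0, "dx": 0, "dy": 0.08, "dz": 0, "fingers": 0.7},
    {"wx": 0, "wy": 0, "wz": 0, "dx": 0, "dy": 0.16, "dz": 0, "fingers": 0.7},
    {"wx": 0, "wy": 0, "wz": 0, "dx": 0, "dy": 0.24, "dz": 0, "fingers": 0.7},
    {"wx": 0, "wy": 0, "wz": 0, "dx": 0, "dy": 0.32, "dz": 0, "fingers": 0.7},
    {"wx": 0, "wy": 0, "wz": 0, "dx": 0, "dy": 0.4, "dz": 0, "fingers": 0.7},
    {"wx": 0, "wy": 0, "wz": 0, "dx": 0, "dy": 0.44, "dz": 0, "fingers": 0.7},
    {"wx": 0, "wy": 0, "wz": 0, "dx": 0, "dy": 0.44, "dz": 0, "fingers": 0.7},
    {"wx": 0, "wy": 0, "wz": 0, "dx": 0, "dy": 0.44, "dz": 0, "fingers": 0.7}
  ]
}}

```text
clock: 6.3
eef_pos: [548.5, 43.4, 71.0]
eef_rot: [3.141, -0.0, 3.133]
wrist_force: [2.9, 0.3, -2.3]
finger_gap: 27.8
finger_force: 20.0
```

{"fn": "servo_tool", "kwargs": {
  "motion": [
    {"wx": 0, "wy": 0, "wz": 0, "dx": 0, "dy": 0, "dz": 0.06, "fingers": 0.7},
    {"wx": 0, "wy": 0, "wz": 0, "dx": 0, "dy": 0, "dz": 0.12, "fingers": 0.7},
    {"wx": 0, "wy": 0, "wz": 0, "dx": 0, "dy": 0, "dz": 0.17, "fingers": 0.7},
    {"wx": 0, "wy": 0, "wz": 0, "dx": 0, "dy": 0, "dz": 0.17, "fingers": 0.7},
    {"wx": 0, "wy": 0, "wz": 0, "dx": 0, "dy": 0, "dz": 0.17, "fingers": 0.7}
  ]
}}

```text
clock: 6.8
eef_pos: [548.7, 43.0, 54.0]
eef_rot: [-3.142, 0.0, 3.133]
wrist_force: [1.6, 0.7, 2.9]
finger_gap: 27.6
finger_force: 20.0
```

{"fn": "servo_tool", "kwargs": {
  "motion": [
    {"wx": 0, "wy": 0, "wz": 0, "dx": 0, "dy": 0, "dz": 0, "fingers": -0.3},
    {"wx": 0, "wy": 0, "wz": 0, "dx": 0, "dy": 0, "dz": 0, "fingers": -0.3},
    {"wx": 0, "wy": 0, "wz": 0, "dx": 0, "dy": 0, "dz": 0, "fingers": -0.3},
    {"wx": 0, "wy": 0, "wz": 0, "dx": 0, "dy": 0, "dz": -0.5, "fingers": -0.3},
    {"wx": 0, "wy": 0, "wz": 0, "dx": 0, "dy": 0, "dz": -0.95, "fingers": -0.3},
    {"wx": 0, "wy": 0, "wz": 0, "dx": -0.5, "dy": 0, "dz": -0.95, "fingers": -0.3},
    {"wx": 0, "wy": 0, "wz": 0, "dx": 1.0, "dy": 0, "dz": -0.95, "fingers": -0.3},
    {"wx": 0, "wy": 0, "wz": 0, "dx": 1.0, "dy": 0, "dz": -0.95, "fingers": -0.3},
    {"wx": 0, "wy": 0, "wz": 0, "dx": 1.0, "dy": 0, "dz": -0.95, "fingers": -0.3},
    {"wx": 0, "wy": 0, "wz": 0, "dx": 1.0, "dy": 0, "dz": -0.95, "fingers": -0.3}
  ]
}}

```text
clock: 7.8
eef_pos: [443.1, 44.2, 147.6]
eef_rot: [-3.141, -0.005, 3.133]
wrist_force: [0.6, -0.0, -0.3]
finger_gap: 61.1
finger_force: 0.0
```

Run:
```python
from h import *
T=camera("top");D=camera("side")
a=T["image"][170:250,240:410,::-1];b=D["image"][180:330,270:440,::-1]
a=cv2.resize(a,None,fx=4,fy=4,interpolation=2);b=cv2.resize(b,(680,600)) if 0 else cv2.resize(b,None,fx=1.86,fy=1.86,interpolation=2)
w=max(a.shape[1],b.shape[1]);pad=lambda i:cv2.copyMakeBorder(i,0,0,0,w-i.shape[1],0)
cv2.imwrite("pics/open.png",np.vstack([pad(a),pad(b)]))
P=lambda x,y,z:(624.1+x+.009*y,-1.5+y-.009*x,z)
print("knob pred",proj(T,[P(-76,44,83)]),proj(D,[P(-76,44,70),P(-76,44,82)]),"remnant pred",proj(T,[P(0,0,30)]))
m=mask(T,"cream",(330,201),20);print(np.argwhere(m).mean(0)[::-1],m.sum(),back(T,np.argwhere(m).mean(0)[::-1],28))
for n,z in(("T",T),("D",D)):print([(d["conf"],d["location"]) for d in spot_in("remnant",z)])
```

```text
knob pred [[313.35528443 224.0709226 ]] [[322.50569892 220.6990764 ]
 [322.57958266 216.76021695]] remnant pred [[328.54148941 201.38342213]]
[330.08571429 201.97857143] 140 [622.53887579  -6.29925351  28.        ]
[(0.69, [432.8, 267.8]), (0.5, [330.0, 203.4])]
[(0.49, [355.5, 237.3])]
```

View pics/open.png

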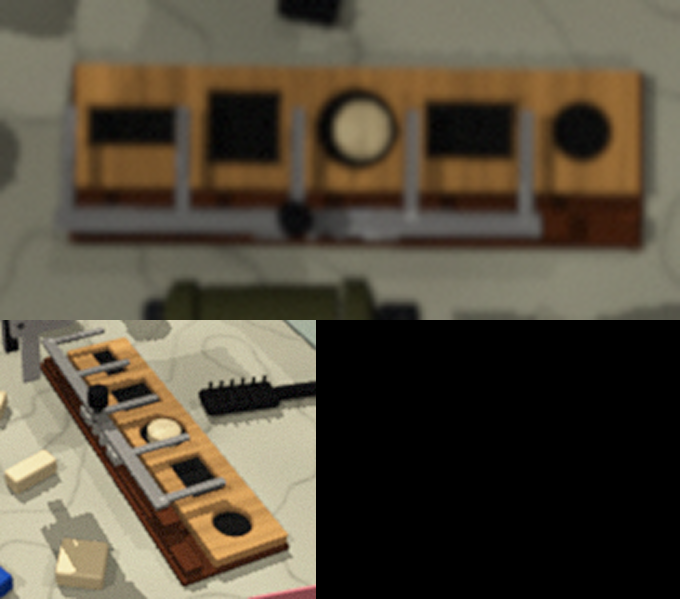

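The keeper is open: the knob is down in the far notch and the prongs lie midway between the wells. Next I'll take the remnant, which sits about 5 mm off centre in its well at top px (330,202).

Run:
```python
from h import *
from go import chain
T=camera("top");D=camera("side")
for c in(T,D):
    g=c["image"].max(2).astype(np.uint8);mm=(g<52).astype(np.uint8);n,l,st,ce=cv2.connectedComponentsWithStats(mm)
    for nm,y in(("narrow",176),("square",88),("broad",-88),("small",-176)):
        w=np.array([624.1+.009*y,-1.5+y]);u=proj(c,[[*w,14]])[0]
        k=min(range(1,n),key=lambda i:np.hypot(*(ce[i]-u))+(1e3 if st[i,4]<40 else 0))
        print(nm,np.round(w,1),np.round(back(c,ce[k],12)[:2]-w,1),np.round(back(c,ce[k],22)[:2]-w,1),st[k,4])
chain([(622.5,-6.3,110,1.562),(622.5,-6.3,40,1.562),(622.5,-6.3,25,1.562)])
```

```text
narrow [625.7 174.5] [ 1.3 -0.8] [-0.1 -2. ] 190
square [624.9  86.5] [1.4 0.1] [ 0.  -0.5] 314
broad [623.3 -89.5] [ 1.8 -1.2] [ 0.4 -0.7] 273
small [ 622.5 -177.5] [1.6 0.5] [0.3 1.7] 150
narrow [625.7 174.5] [ 1.7 17.7] [-4.3  5.1] 50
square [624.9  86.5] [ 1.2 13.1] [-4.8  1.8] 121
broad [623.3 -89.5] [ 1.8 11.4] [-4.3  2.6] 200
small [ 622.5 -177.5] [1.4 1.9] [-4.6 -5.5] 194
at [449.4  44.  149.1] psi 3.133 gap 60.9 ff 0.0 F [ 0.6  0.6 -0.2] t 8.1
{dx:-0.867,dy:-0.244,dz:0.196,wz:0.393} minrows 5.2
{dx:-0.786,dy:0.442,dz:0.196,wz:0.392} minrows 5.2
  -> [622.5  -6.3 110. ]
{dx:0.0,dy:-0.001,dz:0.7,wz:0.0} minrows 1.4
  -> [622.5  -6.3  40. ]
{dx:0.0,dy:0.0,dz:0.15,wz:0.0} minrows 0.3
  -> [622.5  -6.3  25. ]
```

{"fn": "servo_tool", "kwargs": {
  "motion": [
    {"wx": 0, "wy": 0, "wz": 0.07, "dx": -0.14, "dy": -0.04, "dz": 0.03, "fingers": -0.5},
    {"wx": 0, "wy": 0, "wz": 0.14, "dx": -0.29, "dy": -0.08, "dz": 0.07, "fingers": -0.5},
    {"wx": 0, "wy": 0, "wz": 0.21, "dx": -0.43, "dy": -0.12, "dz": 0.1, "fingers": -0.5},
    {"wx": 0, "wy": 0, "wz": 0.28, "dx": -0.58, "dy": -0.16, "dz": 0.13, "fingers": -0.5},
    {"wx": 0, "wy": 0, "wz": 0.35, "dx": -0.72, "dy": -0.2, "dz": 0.16, "fingers": -0.5},
    {"wx": 0, "wy": 0, "wz": 0.393, "dx": -0.867, "dy": -0.244, "dz": 0.196, "fingers": -0.5},
    {"wx": 0, "wy": 0, "wz": 0.393, "dx": -0.867, "dy": -0.244, "dz": 0.196, "fingers": -0.5}
  ]
}}

```text
clock: 8.8
eef_pos: [536.2, 18.4, 128.5]
eef_rot: [-3.141, -0.001, 2.345]
wrist_force: [0.2, 0.6, -0.1]
finger_gap: 70.5
finger_force: 0.0
```

{"fn": "servo_tool", "kwargs": {
  "motion": [
    {"wx": 0, "wy": 0, "wz": 0.07, "dx": -0.13, "dy": 0.07, "dz": 0.03, "fingers": -0.5},
    {"wx": 0, "wy": 0, "wz": 0.14, "dx": -0.26, "dy": 0.15, "dz": 0.07, "fingers": -0.5},
    {"wx": 0, "wy": 0, "wz": 0.21, "dx": -0.39, "dy": 0.22, "dz": 0.1, "fingers": -0.5},
    {"wx": 0, "wy": 0, "wz": 0.28, "dx": -0.52, "dy": 0.29, "dz": 0.13, "fingers": -0.5},
    {"wx": 0, "wy": 0, "wz": 0.35, "dx": -0.65, "dy": 0.37, "dz": 0.16, "fingers": -0.5},
    {"wx": 0, "wy": 0, "wz": 0.392, "dx": -0.786, "dy": 0.442, "dz": 0.196, "fingers": -0.5},
    {"wx": 0, "wy": 0, "wz": 0.392, "dx": -0.786, "dy": 0.442, "dz": 0.196, "fingers": -0.5},
    {"wx": 0, "wy": 0, "wz": 0.392, "dx": -0.786, "dy": 0.442, "dz": 0.196, "fingers": -0.5},
    {"wx": 0, "wy": 0, "wz": 0.392, "dx": -0.786, "dy": 0.442, "dz": 0.196, "fingers": -0.5}
  ]
}}

```text
clock: 9.7
eef_pos: [621.0, -5.9, 110.1]
eef_rot: [-3.141, -0.0, 1.566]
wrist_force: [-0.7, -0.4, -0.2]
finger_gap: 70.2
finger_force: 0.0
```

{"fn": "servo_tool", "kwargs": {
  "motion": [
    {"wx": 0, "wy": 0, "wz": 0, "dx": 0, "dy": 0, "dz": 0.25, "fingers": -0.5},
    {"wx": 0, "wy": 0, "wz": 0, "dx": 0, "dy": 0, "dz": 0.45, "fingers": -0.5},
    {"wx": 0, "wy": 0, "wz": 0, "dx": 0, "dy": 0, "dz": 0.6, "fingers": -0.5},
    {"wx": 0, "wy": 0, "wz": 0, "dx": 0, "dy": 0, "dz": 0.7, "fingers": -0.5},
    {"wx": 0, "wy": 0, "wz": 0, "dx": 0, "dy": 0, "dz": 0.7, "fingers": -0.5},
    {"wx": 0, "wy": 0, "wz": 0, "dx": 0, "dy": 0, "dz": 0.7, "fingers": -0.5},
    {"wx": 0, "wy": 0, "wz": 0, "dx": 0, "dy": 0, "dz": 0.7, "fingers": -0.5}
  ]
}}

```text
clock: 10.4
eef_pos: [622.1, -6.3, 40.9]
eef_rot: [3.14, 0.0, 1.563]
wrist_force: [-0.3, -1.1, 0.5]
finger_gap: 70.8
finger_force: 0.0
```

{"fn": "servo_tool", "kwargs": {
  "motion": [
    {"wx": 0, "wy": 0, "wz": 0, "dx": 0, "dy": 0, "dz": 0.08, "fingers": -0.5},
    {"wx": 0, "wy": 0, "wz": 0, "dx": 0, "dy": 0, "dz": 0.155, "fingers": -0.5},
    {"wx": 0, "wy": 0, "wz": 0, "dx": 0, "dy": 0, "dz": 0.155, "fingers": -0.5},
    {"wx": 0, "wy": 0, "wz": 0, "dx": 0, "dy": 0, "dz": 0.155, "fingers": 0.4},
    {"wx": 0, "wy": 0, "wz": 0, "dx": 0, "dy": 0, "dz": 0.155, "fingers": 0.4},
    {"wx": 0, "wy": 0, "wz": 0, "dx": 0, "dy": 0, "dz": 0.155, "fingers": 0.4},
    {"wx": 0, "wy": 0, "wz": 0, "dx": 0, "dy": 0, "dz": 0.155, "fingers": 0.4},
    {"wx": 0, "wy": 0, "wz": 0, "dx": 0, "dy": 0, "dz": 0.155, "fingers": 0.4},
    {"wx": 0, "wy": 0, "wz": 0, "dx": 0, "dy": 0, "dz": 0.155, "fingers": 0.4}
  ]
}}

```text
clock: 11.3
eef_pos: [621.7, -6.3, 24.6]
eef_rot: [3.141, 0.0, 1.563]
wrist_force: [-0.6, 0.4, 1.3]
finger_gap: 43.0
finger_force: 20.0
```

{"fn": "servo_tool", "kwargs": {
  "motion": [
    {"wx": 0, "wy": 0, "wz": 0, "dx": 0, "dy": 0, "dz": -0.1, "fingers": 0.4},
    {"wx": 0, "wy": 0, "wz": 0, "dx": 0, "dy": 0, "dz": -0.25, "fingers": 0.4},
    {"wx": 0, "wy": 0, "wz": 0, "dx": 0, "dy": 0, "dz": -0.45, "fingers": 0.4},
    {"wx": 0, "wy": 0, "wz": 0, "dx": 0, "dy": 0, "dz": -0.65, "fingers": 0.4},
    {"wx": 0, "wy": 0, "wz": 0, "dx": 0, "dy": 0, "dz": -0.75, "fingers": 0.4},
    {"wx": 0, "wy": 0, "wz": 0, "dx": 0, "dy": 0, "dz": -0.75, "fingers": 0.4}
  ]
}}

```text
clock: 11.9
eef_pos: [622.4, -6.3, 101.5]
eef_rot: [3.138, 0.0, 1.563]
wrist_force: [0.4, -0.5, -0.4]
finger_gap: 42.7
finger_force: 20.0
```

Run:
```python
from h import *
from go import chain
T=camera("top");D=camera("side")
print([(d["conf"],d["location"]) for d in spot_in("remnant",D)],proj(D,[[622,-6,89],[622,-6,25]]))
chain([(613.6,-362,100,1.37),(613.6,-362,40,1.37)])
```

```text
[(0.55, [360.7, 214.8]), (0.54, [284.8, 260.6]), (0.46, [345.6, 255.2])] [[359.62662165 218.51881703]
 [357.77940261 239.0823709 ]]
at [621.2  -6.2  98.6] psi 1.563 gap 42.7 ff 20.0 F [-0.1  0.7  0. ] t 12.1
{dx:-0.89,dy:-0.012,dz:-0.004,wz:0.024} minrows 1.8
{dx:-0.889,dy:0.031,dz:-0.004,wz:0.024} minrows 1.8
{dx:-0.886,dy:0.073,dz:-0.003,wz:0.024} minrows 1.8
{dx:-0.882,dy:0.116,dz:-0.004,wz:0.024} minrows 1.8
  -> [ 613.6 -362.   100. ]
{dx:-0.0,dy:0.001,dz:0.6,wz:0.0} minrows 1.2
  -> [ 613.6 -362.    40. ]
```

{"fn": "servo_tool", "kwargs": {
  "motion": [
    {"wx": 0, "wy": 0, "wz": 0.008, "dx": -0.25, "dy": 0, "dz": 0, "fingers": 0.4},
    {"wx": 0, "wy": 0, "wz": 0.016, "dx": -0.57, "dy": -0.006, "dz": 0, "fingers": 0.4},
    {"wx": 0, "wy": 0, "wz": 0.024, "dx": -0.89, "dy": -0.012, "dz": 0, "fingers": 0.4}
  ]
}}

```text
clock: 12.35
eef_pos: [619.2, -96.0, 98.2]
eef_rot: [-3.14, -0.0, 1.515]
wrist_force: [-0.4, 0.0, -0.5]
finger_gap: 42.5
finger_force: 20.0
```

{"fn": "servo_tool", "kwargs": {
  "motion": [
    {"wx": 0, "wy": 0, "wz": 0.008, "dx": -0.3, "dy": 0.01, "dz": 0, "fingers": 0.4},
    {"wx": 0, "wy": 0, "wz": 0.016, "dx": -0.6, "dy": 0.02, "dz": 0, "fingers": 0.4},
    {"wx": 0, "wy": 0, "wz": 0.024, "dx": -0.889, "dy": 0.031, "dz": 0, "fingers": 0.4}
  ]
}}

```text
clock: 12.65
eef_pos: [617.2, -185.4, 98.2]
eef_rot: [-3.14, -0.0, 1.466]
wrist_force: [0.4, -0.3, -0.5]
finger_gap: 42.7
finger_force: 20.0
```

{"fn": "servo_tool", "kwargs": {
  "motion": [
    {"wx": 0, "wy": 0, "wz": 0.008, "dx": -0.3, "dy": 0.024, "dz": 0, "fingers": 0.4},
    {"wx": 0, "wy": 0, "wz": 0.016, "dx": -0.6, "dy": 0.05, "dz": 0, "fingers": 0.4},
    {"wx": 0, "wy": 0, "wz": 0.024, "dx": -0.886, "dy": 0.073, "dz": 0, "fingers": 0.4}
  ]
}}

```text
clock: 12.95
eef_pos: [615.3, -274.2, 98.1]
eef_rot: [-3.14, -0.001, 1.418]
wrist_force: [-0.6, 1.0, -0.3]
finger_gap: 42.7
finger_force: 20.0
```

{"fn": "servo_tool", "kwargs": {
  "motion": [
    {"wx": 0, "wy": 0, "wz": 0.008, "dx": -0.3, "dy": 0.04, "dz": 0, "fingers": 0.4},
    {"wx": 0, "wy": 0, "wz": 0.016, "dx": -0.6, "dy": 0.08, "dz": 0, "fingers": 0.4},
    {"wx": 0, "wy": 0, "wz": 0.024, "dx": -0.8, "dy": 0.11, "dz": 0, "fingers": 0.4},
    {"wx": 0, "wy": 0, "wz": 0.024, "dx": -0.88, "dy": 0.116, "dz": 0, "fingers": 0.4},
    {"wx": 0, "wy": 0, "wz": 0.024, "dx": -0.88, "dy": 0.116, "dz": 0, "fingers": 0.4},
    {"wx": 0, "wy": 0, "wz": 0.024, "dx": -0.88, "dy": 0.116, "dz": 0, "fingers": 0.4}
  ]
}}

```text
clock: 13.55
eef_pos: [614.1, -360.8, 98.8]
eef_rot: [-3.141, -0.001, 1.372]
wrist_force: [-0.1, 0.8, -0.3]
finger_gap: 43.3
finger_force: 20.0
```

{"fn": "servo_tool", "kwargs": {
  "motion": [
    {"wx": 0, "wy": 0, "wz": 0, "dx": 0, "dy": 0, "dz": 0.2, "fingers": 0.4},
    {"wx": 0, "wy": 0, "wz": 0, "dx": 0, "dy": 0, "dz": 0.4, "fingers": 0.4},
    {"wx": 0, "wy": 0, "wz": 0, "dx": 0, "dy": 0, "dz": 0.5, "fingers": 0.4},
    {"wx": 0, "wy": 0, "wz": 0, "dx": 0, "dy": 0, "dz": 0.5, "fingers": 0.4},
    {"wx": 0, "wy": 0, "wz": 0, "dx": 0, "dy": 0, "dz": 0.5, "fingers": 0.4}
  ]
}}

```text
clock: 14.05
eef_pos: [614.5, -361.5, 50.2]
eef_rot: [3.141, 0.0, 1.371]
wrist_force: [-0.0, 0.4, 0.3]
finger_gap: 43.0
finger_force: 20.0
```

{"fn": "servo_tool", "kwargs": {
  "motion": [
    {"wx": 0, "wy": 0, "wz": 0, "dx": 0, "dy": 0, "dz": 0.15, "fingers": 0.4},
    {"wx": 0, "wy": 0, "wz": 0, "dx": 0, "dy": 0, "dz": 0.29, "fingers": 0.4},
    {"wx": 0, "wy": 0, "wz": 0, "dx": 0, "dy": 0, "dz": 0.29, "fingers": 0.4},
    {"wx": 0, "wy": 0, "wz": 0, "dx": 0, "dy": 0, "dz": 0.29, "fingers": 0.4},
    {"wx": 0, "wy": 0, "wz": 0, "dx": 0, "dy": 0, "dz": 0.29, "fingers": -0.25},
    {"wx": 0, "wy": 0, "wz": 0, "dx": 0, "dy": 0, "dz": 0.29, "fingers": -0.25},
    {"wx": 0, "wy": 0, "wz": 0, "dx": 0, "dy": 0, "dz": 0.29, "fingers": -0.25},
    {"wx": 0, "wy": 0, "wz": 0, "dx": 0, "dy": 0, "dz": 0.29, "fingers": -0.25}
  ]
}}

```text
clock: 14.85
eef_pos: [614.1, -361.9, 20.6]
eef_rot: [3.141, 0.0, 1.371]
wrist_force: [0.1, 0.3, -0.2]
finger_gap: 58.4
finger_force: 0.0
```

{"fn": "servo_tool", "kwargs": {
  "motion": [
    {"wx": 0, "wy": 0, "wz": 0, "dx": 0, "dy": 0, "dz": -0.3, "fingers": -0.25},
    {"wx": 0, "wy": 0, "wz": 0, "dx": 0, "dy": 0, "dz": -0.6, "fingers": -0.25},
    {"wx": 0, "wy": 0, "wz": 0, "dx": 0, "dy": 0, "dz": -0.9, "fingers": -0.25},
    {"wx": 0, "wy": 0, "wz": 0, "dx": 0, "dy": 0, "dz": -0.9, "fingers": -0.4},
    {"wx": 0, "wy": 0, "wz": 0, "dx": 0, "dy": 0, "dz": -0.9, "fingers": -0.4}
  ]
}}

```text
clock: 15.35
eef_pos: [614.1, -361.8, 110.6]
eef_rot: [3.141, 0.0, 1.371]
wrist_force: [0.4, 0.1, -0.4]
finger_gap: 65.9
finger_force: 0.0
```

```bash
cat > m2.py <<'E'
# remeasure the soaps still on the counter: python3 m2.py name=guess_x,guess_y,yaw ...
from h import *
import sys
T=camera("top");D=camera("side")
def soap(n,g):
    out=[]
    for c in(T,D):
        m=mask(c,"cream",proj(c,[[g[0],g[1],14]])[0]);r,f=fit([(c,m)],SO[n],0,24,g);out.append((np.round(r,2),round(f,3),int(m.sum())))
    print(n,*out)
G=dict(big_round=(431.8,324,0),broad=(424,162,.96),narrow=(439,5,-1.29),square=(437.8,-158.3,-.55),small_round=(428.5,-321,0))
if __name__=="__main__":
    for n in sys.argv[1:]:soap(n,G[n])
E
python3 m2.py small_round square
python3 - <<'E'
from h import *
D=camera("side");cv2.imwrite("pics/s1.png",D["image"][:,:,::-1])
from go import chain
chain([(428.5,-321,100,1.571),(428.5,-321,13,1.571)])
E
```

```text
small_round (array([ 428.5, -321. ,    0. ]), np.float64(1.0), 321) (array([ 4.2839e+02, -3.1896e+02, -4.0000e-02]), np.float64(2.748), 152)
square (array([ 438.23, -159.15,   -0.58]), np.float64(0.049), 321) (array([ 437.94, -159.65,   -0.48]), np.float64(2.739), 196)
at [ 613.5 -361.5  108.7] psi 1.371 gap 65.6 ff 0.0 F [-0.3  0.5 -0.3] t 15.5
{dx:0.015,dy:-0.947,dz:0.046,wz:-0.05} minrows 1.9
{dx:0.108,dy:-0.94,dz:0.045,wz:-0.05} minrows 1.9
  -> [ 428.5 -321.1  100. ]
{dx:-0.001,dy:0.001,dz:0.87,wz:-0.0} minrows 1.7
  -> [ 428.5 -321.    13. ]
```

View pics/s1.png

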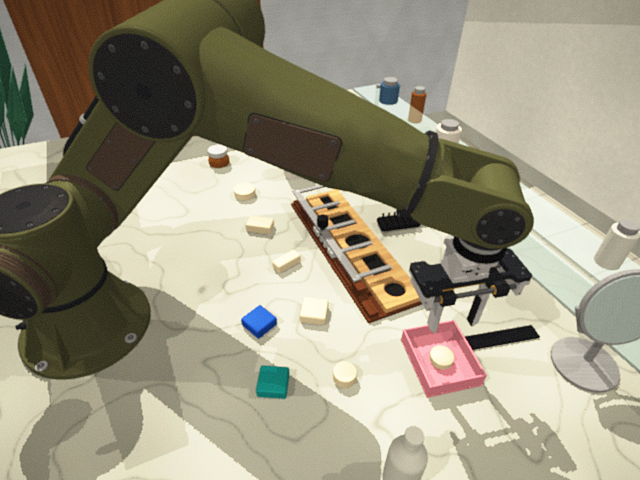

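Remnant is in the pink box at side px (443,357), and the small round soap is still at (345,375). Grasping it now.

{"fn": "servo_tool", "kwargs": {
  "motion": [
    {"wx": 0, "wy": 0, "wz": -0.017, "dx": 0.005, "dy": -0.31, "dz": 0.015, "fingers": -0.4},
    {"wx": 0, "wy": 0, "wz": -0.033, "dx": 0.01, "dy": -0.62, "dz": 0.03, "fingers": -0.4},
    {"wx": 0, "wy": 0, "wz": -0.05, "dx": 0.015, "dy": -0.947, "dz": 0.046, "fingers": -0.4}
  ]
}}

```text
clock: 15.8
eef_pos: [520.0, -340.8, 104.3]
eef_rot: [-3.14, -0.001, 1.472]
wrist_force: [0.4, 0.3, 0.4]
finger_gap: 65.5
finger_force: 0.0
```

{"fn": "servo_tool", "kwargs": {
  "motion": [
    {"wx": 0, "wy": 0, "wz": -0.017, "dx": 0.036, "dy": -0.31, "dz": 0.015, "fingers": -0.4},
    {"wx": 0, "wy": 0, "wz": -0.033, "dx": 0.07, "dy": -0.62, "dz": 0.03, "fingers": -0.4},
    {"wx": 0, "wy": 0, "wz": -0.05, "dx": 0.108, "dy": -0.94, "dz": 0.045, "fingers": -0.4},
    {"wx": 0, "wy": 0, "wz": -0.05, "dx": 0.108, "dy": -0.94, "dz": 0.045, "fingers": -0.4},
    {"wx": 0, "wy": 0, "wz": -0.05, "dx": 0.108, "dy": -0.94, "dz": 0.045, "fingers": -0.4}
  ]
}}

```text
clock: 16.3
eef_pos: [428.9, -321.4, 101.0]
eef_rot: [-3.141, -0.0, 1.57]
wrist_force: [0.7, 0.2, 0.2]
finger_gap: 65.9
finger_force: 0.0
```

{"fn": "servo_tool", "kwargs": {
  "motion": [
    {"wx": 0, "wy": 0, "wz": 0, "dx": 0, "dy": 0, "dz": 0.3, "fingers": -0.4},
    {"wx": 0, "wy": 0, "wz": 0, "dx": 0, "dy": 0, "dz": 0.5, "fingers": -0.4},
    {"wx": 0, "wy": 0, "wz": 0, "dx": 0, "dy": 0, "dz": 0.6, "fingers": -0.4},
    {"wx": 0, "wy": 0, "wz": 0, "dx": 0, "dy": 0, "dz": 0.6, "fingers": -0.4},
    {"wx": 0, "wy": 0, "wz": 0, "dx": 0, "dy": 0, "dz": 0.6, "fingers": -0.4},
    {"wx": 0, "wy": 0, "wz": 0, "dx": 0, "dy": 0, "dz": 0.6, "fingers": -0.4}
  ]
}}

```text
clock: 16.9
eef_pos: [429.6, -321.8, 42.2]
eef_rot: [3.14, 0.001, 1.571]
wrist_force: [0.1, -0.7, 0.1]
finger_gap: 65.8
finger_force: 0.0
```

Run:
```python
from go import chain
chain([(428.5,-321,13,1.571)])
```

```text
at [ 429.6 -321.8   42.2] psi 1.571 gap 65.8 ff 0.0 F [ 0.1 -0.7  0.1] t 16.9
{dx:0.008,dy:-0.012,dz:0.292,wz:-0.0} minrows 0.6
  -> [ 428.5 -321.    13. ]
```

{"fn": "servo_tool", "kwargs": {
  "motion": [
    {"wx": 0, "wy": 0, "wz": 0, "dx": 0, "dy": 0, "dz": 0.15, "fingers": -0.4},
    {"wx": 0, "wy": 0, "wz": 0, "dx": 0, "dy": 0, "dz": 0.29, "fingers": -0.4},
    {"wx": 0, "wy": 0, "wz": 0, "dx": 0, "dy": 0, "dz": 0.29, "fingers": -0.4},
    {"wx": 0, "wy": 0, "wz": 0, "dx": 0, "dy": 0, "dz": 0.29, "fingers": -0.4},
    {"wx": 0, "wy": 0, "wz": 0, "dx": 0, "dy": 0, "dz": 0.29, "fingers": 0.4},
    {"wx": 0, "wy": 0, "wz": 0, "dx": 0, "dy": 0, "dz": 0.29, "fingers": 0.4},
    {"wx": 0, "wy": 0, "wz": 0, "dx": 0, "dy": 0, "dz": 0.29, "fingers": 0.4},
    {"wx": 0, "wy": 0, "wz": 0, "dx": 0, "dy": 0, "dz": 0.29, "fingers": 0.4},
    {"wx": 0, "wy": 0, "wz": 0, "dx": 0, "dy": 0, "dz": 0.29, "fingers": 0.4}
  ]
}}

```text
clock: 17.8
eef_pos: [429.2, -321.5, 12.6]
eef_rot: [3.141, 0.0, 1.571]
wrist_force: [-1.8, -0.1, 3.6]
finger_gap: 43.5
finger_force: 20.0
```

{"fn": "servo_tool", "kwargs": {
  "motion": [
    {"wx": 0, "wy": 0, "wz": 0, "dx": 0, "dy": 0, "dz": -0.2, "fingers": 0.4},
    {"wx": 0, "wy": 0, "wz": 0, "dx": 0, "dy": 0, "dz": -0.4, "fingers": 0.4},
    {"wx": 0, "wy": 0, "wz": 0, "dx": 0, "dy": 0, "dz": -0.65, "fingers": 0.4},
    {"wx": 0, "wy": 0, "wz": 0, "dx": 0, "dy": 0, "dz": -0.85, "fingers": 0.4},
    {"wx": 0, "wy": 0, "wz": 0, "dx": 0, "dy": 0, "dz": -0.85, "fingers": 0.4},
    {"wx": 0, "wy": 0, "wz": 0, "dx": 0, "dy": 0, "dz": -0.85, "fingers": 0.4}
  ]
}}

```text
clock: 18.4
eef_pos: [428.9, -321.2, 96.7]
eef_rot: [-3.141, -0.0, 1.571]
wrist_force: [-1.1, -0.9, -1.7]
finger_gap: 43.5
finger_force: 20.0
```

Run:
```python
from go import chain
chain([(623,-177.3,98,1.562),(623,-177.3,40,1.562),(623,-177.3,27,1.562)])
```

```text
at [ 428.9 -321.2   96.7] psi 1.571 gap 43.5 ff 20.0 F [-1.1 -0.9 -1.7] t 18.4
{dx:0.72,dy:0.971,dz:-0.007,wz:0.002} minrows 2.4
{dx:0.723,dy:0.967,dz:-0.007,wz:0.002} minrows 2.4
  -> [ 623.  -177.3   98. ]
{dx:0.0,dy:0.0,dz:0.58,wz:0.0} minrows 1.2
  -> [ 623.  -177.3   40. ]
{dx:0.0,dy:0.0,dz:0.13,wz:0.0} minrows 0.3
  -> [ 623.  -177.3   27. ]
```

{"fn": "servo_tool", "kwargs": {
  "motion": [
    {"wx": 0, "wy": 0, "wz": 0, "dx": 0.15, "dy": 0.2, "dz": 0, "fingers": 0.4},
    {"wx": 0, "wy": 0, "wz": 0, "dx": 0.35, "dy": 0.48, "dz": 0, "fingers": 0.4},
    {"wx": 0, "wy": 0, "wz": 0, "dx": 0.55, "dy": 0.75, "dz": 0, "fingers": 0.4},
    {"wx": 0, "wy": 0, "wz": 0.002, "dx": 0.72, "dy": 0.971, "dz": 0, "fingers": 0.4}
  ]
}}

```text
clock: 18.8
eef_pos: [526.7, -248.0, 95.5]
eef_rot: [-3.14, -0.001, 1.567]
wrist_force: [0.0, -0.7, -0.8]
finger_gap: 43.1
finger_force: 20.0
```

{"fn": "servo_tool", "kwargs": {
  "motion": [
    {"wx": 0, "wy": 0, "wz": 0, "dx": 0.24, "dy": 0.32, "dz": 0, "fingers": 0.4},
    {"wx": 0, "wy": 0, "wz": 0, "dx": 0.48, "dy": 0.64, "dz": 0, "fingers": 0.4},
    {"wx": 0, "wy": 0, "wz": 0, "dx": 0.65, "dy": 0.88, "dz": 0, "fingers": 0.4},
    {"wx": 0, "wy": 0, "wz": 0.002, "dx": 0.72, "dy": 0.967, "dz": 0, "fingers": 0.4},
    {"wx": 0, "wy": 0, "wz": 0.002, "dx": 0.72, "dy": 0.967, "dz": 0, "fingers": 0.4},
    {"wx": 0, "wy": 0, "wz": 0.002, "dx": 0.72, "dy": 0.967, "dz": 0, "fingers": 0.4}
  ]
}}

```text
clock: 19.4
eef_pos: [622.1, -178.4, 96.3]
eef_rot: [-3.14, -0.0, 1.562]
wrist_force: [0.2, -1.3, -0.1]
finger_gap: 43.3
finger_force: 20.0
```

{"fn": "servo_tool", "kwargs": {
  "motion": [
    {"wx": 0, "wy": 0, "wz": 0, "dx": 0, "dy": 0, "dz": 0.2, "fingers": 0.4},
    {"wx": 0, "wy": 0, "wz": 0, "dx": 0, "dy": 0, "dz": 0.4, "fingers": 0.4},
    {"wx": 0, "wy": 0, "wz": 0, "dx": 0, "dy": 0, "dz": 0.57, "fingers": 0.4},
    {"wx": 0, "wy": 0, "wz": 0, "dx": 0, "dy": 0, "dz": 0.57, "fingers": 0.4},
    {"wx": 0, "wy": 0, "wz": 0, "dx": 0, "dy": 0, "dz": 0.57, "fingers": 0.4},
    {"wx": 0, "wy": 0, "wz": 0, "dx": 0, "dy": 0, "dz": 0.57, "fingers": 0.4}
  ]
}}

```text
clock: 20.0
eef_pos: [623.5, -178.2, 41.4]
eef_rot: [3.14, 0.001, 1.563]
wrist_force: [0.2, 0.1, -1.3]
finger_gap: 43.3
finger_force: 20.0
```

Run:
```python
from h import *
from go import chain
chain([(623,-177.3,25.5,1.562)])
T=camera("top");D=camera("side");print([(d["conf"],d["location"]) for d in spot_in("small_round" and "soap_small_round",D)],proj(D,[[623,-177.3,40]]))
cv2.imwrite("pics/s2.png",np.vstack([cv2.resize(T["image"][165:240,370:440,::-1],None,fx=4,fy=4,interpolation=2),cv2.resize(D["image"][255:330,360:430,::-1],None,fx=4,fy=4,interpolation=2)]))
```

```text
at [ 623.5 -178.2   41.4] psi 1.563 gap 43.3 ff 20.0 F [ 0.2  0.1 -1.3] t 20.0
{dx:0.009,dy:-0.006,dz:0.159,wz:0.0} minrows 0.3
  -> [ 623.  -177.3   25.5]
[(0.52, [398.1, 278.8])] [[395.94695228 281.0404967 ]]
```

View pics/s2.png

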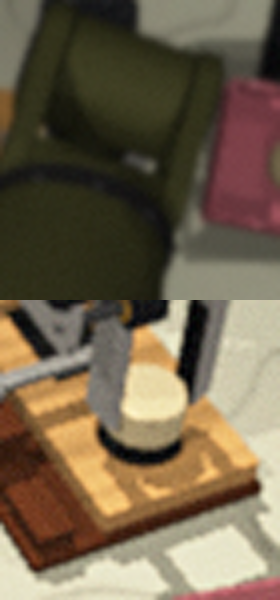

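The soap is held over the small round well and lined up with it in the side crop. Lowering.

{"fn": "servo_tool", "kwargs": {
  "motion": [
    {"wx": 0, "wy": 0, "wz": 0, "dx": 0.009, "dy": -0.006, "dz": 0.05, "fingers": 0.4},
    {"wx": 0, "wy": 0, "wz": 0, "dx": 0.009, "dy": -0.006, "dz": 0.1, "fingers": 0.4},
    {"wx": 0, "wy": 0, "wz": 0, "dx": 0.009, "dy": -0.006, "dz": 0.15, "fingers": 0.4},
    {"wx": 0, "wy": 0, "wz": 0, "dx": 0.009, "dy": -0.006, "dz": 0.16, "fingers": 0.4},
    {"wx": 0, "wy": 0, "wz": 0, "dx": 0.009, "dy": -0.006, "dz": 0.16, "fingers": 0.4}
  ]
}}

```text
clock: 20.65
eef_pos: [623.1, -177.0, 24.7]
eef_rot: [3.14, 0.0, 1.563]
wrist_force: [-0.4, 0.4, 4.7]
finger_gap: 43.4
finger_force: 20.0
```

Run:
```python
from h import *
from go import chain
chain([(623,-177.3,25,1.562)])
D=camera("side");print([(d["conf"],d["location"]) for d in spot_in("soap_small_round",D)],proj(D,[[623,-177.3,25]]))
```

```text
at [ 623.1 -177.    24.7] psi 1.563 gap 43.4 ff 20.0 F [-0.4  0.4  4.7] t 20.6
{dx:-0.003,dy:-0.001,dz:-0.003,wz:0.0} minrows 0.0
  -> [ 623.  -177.3   25. ]
[(0.68, [439.6, 366.9]), (0.67, [396.1, 284.9])] [[395.08387717 285.8047949 ]]
```

{"fn": "servo_tool", "kwargs": {
  "motion": [
    {"wx": 0, "wy": 0, "wz": 0, "dx": 0, "dy": 0, "dz": 0, "fingers": -0.25},
    {"wx": 0, "wy": 0, "wz": 0, "dx": 0, "dy": 0, "dz": 0, "fingers": -0.25},
    {"wx": 0, "wy": 0, "wz": 0, "dx": 0, "dy": 0, "dz": 0, "fingers": -0.25},
    {"wx": 0, "wy": 0, "wz": 0, "dx": 0, "dy": 0, "dz": -0.15, "fingers": -0.25},
    {"wx": 0, "wy": 0, "wz": 0, "dx": 0, "dy": 0, "dz": -0.45, "fingers": -0.25},
    {"wx": 0, "wy": 0, "wz": 0, "dx": 0, "dy": 0, "dz": -0.85, "fingers": -0.6},
    {"wx": 0, "wy": 0, "wz": 0, "dx": 0, "dy": 0, "dz": -0.85, "fingers": -0.6},
    {"wx": 0, "wy": 0, "wz": 0, "dx": 0, "dy": 0, "dz": -0.85, "fingers": -0.6}
  ]
}}

```text
clock: 21.55
eef_pos: [622.9, -177.0, 110.8]
eef_rot: [3.139, 0.001, 1.563]
wrist_force: [0.4, 1.0, -0.1]
finger_gap: 74.8
finger_force: 0.0
```

```bash
sed -i 's/m=mask(c,"cream",proj(c,\[\[g\[0\],g\[1\],14\]\])\[0\])/m=pick(c,n,g)/; s/^def soap/def pick(c,n,g):\n    u=proj(c,[[g[0],g[1],14]])[0]\n    if c is T:return mask(c,"cream",u)\n    t=[d for d in trace("soap_"+n,c)];return min(t,key=lambda d:np.hypot(*(np.array(d["location"])-u)))["pixels"]\ndef soap/' m2.py; python3 m2.py square
python3 - <<'E'
from h import *
from go import chain
D=camera("side");print([(d["conf"],d["location"]) for d in spot_in("soap_small_round",D)],proj(D,[[623,-177.3,25]]))
chain([(438.1,-158.8,105,1.0),(438.1,-158.8,40,1.0)])
E
```

```text
square (array([ 437.8 , -158.3 ,   -1.05]), np.float64(1.0), 196) (array([ 438.49, -157.54,   -0.56]), np.float64(0.066), 696)
[(0.84, [396.1, 283.0])] [[395.08387717 285.8047949 ]]
at [ 622.1 -176.7  108.3] psi 1.563 gap 75.2 ff 0.0 F [0.2 0.2 0.2] t 21.8
{dx:0.082,dy:-0.921,dz:0.018,wz:0.141} minrows 1.9
{dx:-0.177,dy:-0.907,dz:0.018,wz:0.14} minrows 1.9
  -> [ 438.1 -158.8  105. ]
{dx:0.0,dy:0.001,dz:0.65,wz:0.0} minrows 1.3
  -> [ 438.1 -158.8   40. ]
```

{"fn": "servo_tool", "kwargs": {
  "motion": [
    {"wx": 0, "wy": 0, "wz": 0.047, "dx": 0.027, "dy": -0.31, "dz": 0.006, "fingers": -0.7},
    {"wx": 0, "wy": 0, "wz": 0.094, "dx": 0.055, "dy": -0.62, "dz": 0.012, "fingers": -0.7},
    {"wx": 0, "wy": 0, "wz": 0.141, "dx": 0.082, "dy": -0.921, "dz": 0.018, "fingers": -0.7}
  ]
}}

```text
clock: 22.1
eef_pos: [529.0, -167.6, 106.6]
eef_rot: [-3.14, -0.0, 1.277]
wrist_force: [0.5, -0.5, -0.2]
finger_gap: 79.9
finger_force: 0.0
```

{"fn": "servo_tool", "kwargs": {
  "motion": [
    {"wx": 0, "wy": 0, "wz": 0.047, "dx": -0.06, "dy": -0.3, "dz": 0.006, "fingers": -0.7},
    {"wx": 0, "wy": 0, "wz": 0.094, "dx": -0.12, "dy": -0.6, "dz": 0.012, "fingers": -0.7},
    {"wx": 0, "wy": 0, "wz": 0.14, "dx": -0.177, "dy": -0.907, "dz": 0.018, "fingers": -0.7},
    {"wx": 0, "wy": 0, "wz": 0.14, "dx": -0.177, "dy": -0.907, "dz": 0.018, "fingers": -0.7},
    {"wx": 0, "wy": 0, "wz": 0.14, "dx": -0.177, "dy": -0.907, "dz": 0.018, "fingers": -0.7},
    {"wx": 0, "wy": 0, "wz": 0.14, "dx": -0.177, "dy": -0.907, "dz": 0.018, "fingers": -0.7}
  ]
}}

```text
clock: 22.7
eef_pos: [439.3, -159.1, 105.6]
eef_rot: [3.141, -0.0, 1.002]
wrist_force: [-0.3, -0.0, 0.7]
finger_gap: 79.8
finger_force: 0.0
```

{"fn": "servo_tool", "kwargs": {
  "motion": [
    {"wx": 0, "wy": 0, "wz": 0, "dx": 0, "dy": 0, "dz": 0.3, "fingers": -0.7},
    {"wx": 0, "wy": 0, "wz": 0, "dx": 0, "dy": 0, "dz": 0.5, "fingers": -0.7},
    {"wx": 0, "wy": 0, "wz": 0, "dx": 0, "dy": 0, "dz": 0.65, "fingers": -0.7},
    {"wx": 0, "wy": 0, "wz": 0, "dx": 0, "dy": 0, "dz": 0.65, "fingers": -0.7},
    {"wx": 0, "wy": 0, "wz": 0, "dx": 0, "dy": 0, "dz": 0.65, "fingers": -0.7},
    {"wx": 0, "wy": 0, "wz": 0, "dx": 0, "dy": 0, "dz": 0.65, "fingers": -0.7}
  ]
}}

```text
clock: 23.3
eef_pos: [439.2, -159.2, 41.4]
eef_rot: [3.14, -0.0, 1.001]
wrist_force: [0.5, -0.0, 0.0]
finger_gap: 79.6
finger_force: 0.0
```

Run:
```python
from h import *
from go import chain
chain([(438.2,-158.4,13,1.0)])
D=camera("side");print([(d["conf"],d["location"]) for d in spot_in("soap_square",D)],proj(D,[[438.2,-158.4,14]]))
```

```text
at [ 439.2 -159.2   41.4] psi 1.001 gap 79.6 ff 0.0 F [ 0.5 -0.   0. ] t 23.3
{dx:0.001,dy:-0.013,dz:0.284,wz:0.001} minrows 0.6
  -> [ 438.2 -158.4   13. ]
[(0.92, [272.6, 379.2]), (0.79, [258.6, 319.7]), (0.71, [313.7, 312.3])] [[314.2166406 309.303051 ]]
```

{"fn": "servo_tool", "kwargs": {
  "motion": [
    {"wx": 0, "wy": 0, "wz": 0, "dx": 0, "dy": -0.012, "dz": 0.15, "fingers": -0.7},
    {"wx": 0, "wy": 0, "wz": 0, "dx": 0, "dy": -0.012, "dz": 0.284, "fingers": -0.7},
    {"wx": 0, "wy": 0, "wz": 0, "dx": 0, "dy": -0.012, "dz": 0.284, "fingers": -0.7},
    {"wx": 0, "wy": 0, "wz": 0, "dx": 0, "dy": -0.012, "dz": 0.284, "fingers": -0.7},
    {"wx": 0, "wy": 0, "wz": 0, "dx": 0, "dy": -0.012, "dz": 0.284, "fingers": 0.2},
    {"wx": 0, "wy": 0, "wz": 0, "dx": 0, "dy": -0.012, "dz": 0.284, "fingers": 0.2},
    {"wx": 0, "wy": 0, "wz": 0, "dx": 0, "dy": -0.012, "dz": 0.284, "fingers": 0.2},
    {"wx": 0, "wy": 0, "wz": 0, "dx": 0, "dy": -0.012, "dz": 0.284, "fingers": 0.2},
    {"wx": 0, "wy": 0, "wz": 0, "dx": 0, "dy": -0.012, "dz": 0.284, "fingers": 0.2}
  ]
}}

```text
clock: 24.3
eef_pos: [437.7, -158.4, 12.5]
eef_rot: [3.141, -0.0, 1.001]
wrist_force: [-2.2, 0.1, 4.4]
finger_gap: 53.6
finger_force: 20.0
```

{"fn": "servo_tool", "kwargs": {
  "motion": [
    {"wx": 0, "wy": 0, "wz": 0, "dx": 0, "dy": 0, "dz": -0.2, "fingers": 0.2},
    {"wx": 0, "wy": 0, "wz": 0, "dx": 0, "dy": 0, "dz": -0.4, "fingers": 0.2},
    {"wx": 0, "wy": 0, "wz": 0, "dx": 0, "dy": 0, "dz": -0.7, "fingers": 0.2},
    {"wx": 0, "wy": 0, "wz": 0, "dx": 0, "dy": 0, "dz": -1.0, "fingers": 0.2},
    {"wx": 0, "wy": 0, "wz": 0, "dx": 0, "dy": 0, "dz": -1.0, "fingers": 0.2},
    {"wx": 0, "wy": 0, "wz": 0, "dx": 0, "dy": 0, "dz": -1.0, "fingers": 0.2}
  ]
}}

```text
clock: 24.9
eef_pos: [437.5, -158.3, 112.1]
eef_rot: [3.141, -0.0, 1.001]
wrist_force: [0.7, 0.9, -1.4]
finger_gap: 53.4
finger_force: 20.0
```

Run:
```python
from go import chain
chain([(625.4,86.3,114,1.562),(625.4,86.3,41,1.562)])
```

```text
at [ 437.5 -158.3  112.1] psi 1.001 gap 53.4 ff 20.0 F [ 0.7  0.9 -1.4] t 24.9
{dx:0.768,dy:0.066,dz:-0.005,wz:-0.07} minrows 1.5
{dx:0.752,dy:0.172,dz:-0.005,wz:-0.07} minrows 1.5
{dx:0.72,dy:0.275,dz:-0.004,wz:-0.07} minrows 1.5
{dx:0.675,dy:0.373,dz:-0.005,wz:-0.071} minrows 1.5
  -> [625.4  86.3 114. ]
{dx:-0.0,dy:0.0,dz:0.73,wz:0.0} minrows 1.5
  -> [625.4  86.3  41. ]
```

{"fn": "servo_tool", "kwargs": {
  "motion": [
    {"wx": 0, "wy": 0, "wz": -0.023, "dx": 0.2, "dy": 0.02, "dz": 0, "fingers": 0.2},
    {"wx": 0, "wy": 0, "wz": -0.046, "dx": 0.48, "dy": 0.04, "dz": 0, "fingers": 0.2},
    {"wx": 0, "wy": 0, "wz": -0.07, "dx": 0.768, "dy": 0.066, "dz": -0.005, "fingers": 0.2}
  ]
}}

```text
clock: 25.2
eef_pos: [484.2, -96.4, 111.1]
eef_rot: [-3.139, 0.0, 1.142]
wrist_force: [0.2, -0.9, -0.9]
finger_gap: 53.8
finger_force: 20.0
```

{"fn": "servo_tool", "kwargs": {
  "motion": [
    {"wx": 0, "wy": 0, "wz": -0.023, "dx": 0.25, "dy": 0.06, "dz": 0, "fingers": 0.2},
    {"wx": 0, "wy": 0, "wz": -0.046, "dx": 0.5, "dy": 0.12, "dz": 0, "fingers": 0.2},
    {"wx": 0, "wy": 0, "wz": -0.07, "dx": 0.752, "dy": 0.172, "dz": -0.005, "fingers": 0.2}
  ]
}}

```text
clock: 25.5
eef_pos: [531.3, -35.0, 111.4]
eef_rot: [-3.139, 0.0, 1.283]
wrist_force: [-0.2, -0.2, -1.1]
finger_gap: 53.5
finger_force: 20.0
```

{"fn": "servo_tool", "kwargs": {
  "motion": [
    {"wx": 0, "wy": 0, "wz": -0.023, "dx": 0.24, "dy": 0.09, "dz": 0, "fingers": 0.2},
    {"wx": 0, "wy": 0, "wz": -0.046, "dx": 0.48, "dy": 0.18, "dz": 0, "fingers": 0.2},
    {"wx": 0, "wy": 0, "wz": -0.07, "dx": 0.72, "dy": 0.275, "dz": -0.004, "fingers": 0.2}
  ]
}}

```text
clock: 25.8
eef_pos: [578.2, 26.0, 111.6]
eef_rot: [-3.139, 0.0, 1.423]
wrist_force: [0.7, -0.4, -0.3]
finger_gap: 54.0
finger_force: 20.0
```

{"fn": "servo_tool", "kwargs": {
  "motion": [
    {"wx": 0, "wy": 0, "wz": -0.023, "dx": 0.24, "dy": 0.12, "dz": 0, "fingers": 0.2},
    {"wx": 0, "wy": 0, "wz": -0.046, "dx": 0.48, "dy": 0.25, "dz": 0, "fingers": 0.2},
    {"wx": 0, "wy": 0, "wz": -0.071, "dx": 0.62, "dy": 0.35, "dz": 0, "fingers": 0.2},
    {"wx": 0, "wy": 0, "wz": -0.071, "dx": 0.675, "dy": 0.373, "dz": -0.005, "fingers": 0.2},
    {"wx": 0, "wy": 0, "wz": -0.071, "dx": 0.675, "dy": 0.373, "dz": -0.005, "fingers": 0.2},
    {"wx": 0, "wy": 0, "wz": -0.071, "dx": 0.675, "dy": 0.373, "dz": -0.005, "fingers": 0.2}
  ]
}}

```text
clock: 26.4
eef_pos: [624.8, 85.6, 113.4]
eef_rot: [-3.14, 0.0, 1.561]
wrist_force: [0.4, -0.0, -1.1]
finger_gap: 54.0
finger_force: 20.0
```

{"fn": "servo_tool", "kwargs": {
  "motion": [
    {"wx": 0, "wy": 0, "wz": 0, "dx": 0, "dy": 0, "dz": 0.25, "fingers": 0.2},
    {"wx": 0, "wy": 0, "wz": 0, "dx": 0, "dy": 0, "dz": 0.5, "fingers": 0.2},
    {"wx": 0, "wy": 0, "wz": 0, "dx": 0, "dy": 0, "dz": 0.73, "fingers": 0.2},
    {"wx": 0, "wy": 0, "wz": 0, "dx": 0, "dy": 0, "dz": 0.73, "fingers": 0.2},
    {"wx": 0, "wy": 0, "wz": 0, "dx": 0, "dy": 0, "dz": 0.73, "fingers": 0.2},
    {"wx": 0, "wy": 0, "wz": 0, "dx": 0, "dy": 0, "dz": 0.73, "fingers": 0.2}
  ]
}}

```text
clock: 27.0
eef_pos: [626.1, 86.0, 42.8]
eef_rot: [3.139, -0.0, 1.562]
wrist_force: [1.2, 0.2, -0.3]
finger_gap: 54.0
finger_force: 20.0
```

Run:
```python
from h import *
from go import chain
chain([(625.4,86.3,24.5,1.562)])
D=camera("side");print([(d["conf"],d["location"]) for d in spot_in("soap_square",D)],proj(D,[[625,86,40]]))
d=min(trace("soap_square",D),key=lambda d:np.hypot(*(np.array(d["location"])-proj(D,[[625,86,40]])[0])))
s=read_state()["eef_pos"];z=s[2]-12.5
print(d["location"],fit([(D,d["pixels"])],[54,54],z,z+24,[625,86,0]))
cv2.imwrite("pics/s3.png",cv2.resize(D["image"][180:260,300:400,::-1],None,fx=5,fy=5,interpolation=2))
```

```text
at [626.1  86.   42.8] psi 1.562 gap 54.0 ff 20.0 F [ 1.2  0.2 -0.3] t 27.0
{dx:0.003,dy:-0.007,dz:0.183,wz:0.0} minrows 0.4
  -> [625.4  86.3  24.5]
[(0.88, [273.3, 380.2]), (0.83, [345.8, 213.1]), (0.59, [258.9, 320.0]), (0.52, [326.0, 221.6]), (0.51, [440.6, 357.1])] [[342.40872989 213.05376315]]
[344.7, 212.1] (array([ 6.33315375e+02,  8.68631965e+01, -4.42476381e-01]), np.float64(0.19752222588080343))
```

View pics/s3.png

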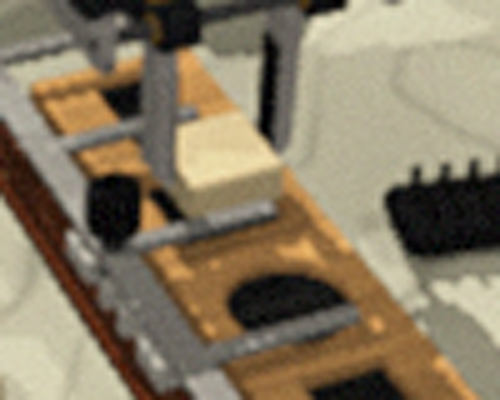

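{"fn": "servo_tool", "kwargs": {
  "motion": [
    {"wx": 0, "wy": 0, "wz": 0, "dx": 0, "dy": -0.004, "dz": 0.06, "fingers": 0.2},
    {"wx": 0, "wy": 0, "wz": 0, "dx": 0, "dy": -0.004, "dz": 0.1, "fingers": 0.2},
    {"wx": 0, "wy": 0, "wz": 0, "dx": 0, "dy": -0.004, "dz": 0.13, "fingers": 0.2},
    {"wx": 0, "wy": 0, "wz": 0, "dx": 0, "dy": -0.004, "dz": 0.13, "fingers": 0.2},
    {"wx": 0, "wy": 0, "wz": 0, "dx": 0, "dy": -0.004, "dz": 0.13, "fingers": 0.2}
  ]
}}

```text
clock: 27.65
eef_pos: [625.0, 86.3, 28.1]
eef_rot: [-3.141, 0.0, 1.563]
wrist_force: [-0.3, -0.3, -1.4]
finger_gap: 53.9
finger_force: 20.0
```

{"fn": "servo_tool", "kwargs": {
  "motion": [
    {"wx": 0, "wy": 0, "wz": 0, "dx": 0, "dy": 0, "dz": 0.02, "fingers": 0.2},
    {"wx": 0, "wy": 0, "wz": 0, "dx": 0, "dy": 0, "dz": 0.035, "fingers": 0.2},
    {"wx": 0, "wy": 0, "wz": 0, "dx": 0, "dy": 0, "dz": 0.035, "fingers": 0.2}
  ]
}}

```text
clock: 27.95
eef_pos: [625.1, 86.3, 24.6]
eef_rot: [3.142, 0.0, 1.563]
wrist_force: [-0.2, 0.3, -0.5]
finger_gap: 53.8
finger_force: 20.0
```

{"fn": "servo_tool", "kwargs": {
  "motion": [
    {"wx": 0, "wy": 0, "wz": 0, "dx": 0, "dy": 0, "dz": 0, "fingers": -0.4},
    {"wx": 0, "wy": 0, "wz": 0, "dx": 0, "dy": 0, "dz": 0, "fingers": -0.4},
    {"wx": 0, "wy": 0, "wz": 0, "dx": 0, "dy": 0, "dz": 0, "fingers": -0.4},
    {"wx": 0, "wy": 0, "wz": 0, "dx": 0, "dy": 0, "dz": -0.15, "fingers": -0.4},
    {"wx": 0, "wy": 0, "wz": 0, "dx": 0, "dy": 0, "dz": -0.45, "fingers": -0.4},
    {"wx": 0, "wy": 0, "wz": 0, "dx": 0, "dy": 0, "dz": -0.9, "fingers": -0.3},
    {"wx": 0, "wy": 0, "wz": 0, "dx": 0, "dy": 0, "dz": -0.9, "fingers": -0.3},
    {"wx": 0, "wy": 0, "wz": 0, "dx": 0, "dy": 0, "dz": -0.9, "fingers": -0.3}
  ]
}}

```text
clock: 28.75
eef_pos: [625.6, 86.3, 116.6]
eef_rot: [3.139, -0.0, 1.563]
wrist_force: [-0.3, 0.2, -0.6]
finger_gap: 61.3
finger_force: 0.0
```

```bash
python3 m2.py narrow broad big_round
```

```text
narrow (array([439.86,   0.67,  -1.48]), np.float64(0.525), 130) (array([440.01,   5.68,  -1.21]), np.float64(0.183), 379)
broad (array([424.  , 162.  ,   0.46]), np.float64(1.0), 280) (array([425.6 , 160.08,   1.05]), np.float64(0.141), 420)
big_round (array([4.3189e+02, 3.2317e+02, 1.3000e-01]), np.float64(0.168), 280) (array([ 4.3309e+02,  3.2642e+02, -3.0000e-02]), np.float64(0.122), 311)
```

Run:
```python
from go import chain
chain([(439.5,5.8,110,.30),(439.5,5.8,40,.30)])
```

```text
at [624.6  86.2 113.7] psi 1.563 gap 61.0 ff 0.0 F [-0.5 -0.6 -0.6] t 29.0
{dx:-0.41,dy:-0.922,dz:0.02,wz:0.316} minrows 4.2
{dx:-0.875,dy:-0.503,dz:0.02,wz:0.315} minrows 4.2
  -> [439.5   5.8 110. ]
{dx:0.001,dy:0.0,dz:0.7,wz:0.0} minrows 1.4
  -> [439.5   5.8  40. ]
```

{"fn": "servo_tool", "kwargs": {
  "motion": [
    {"wx": 0, "wy": 0, "wz": 0.065, "dx": -0.08, "dy": -0.18, "dz": 0, "fingers": -0.3},
    {"wx": 0, "wy": 0, "wz": 0.13, "dx": -0.16, "dy": -0.37, "dz": 0, "fingers": -0.3},
    {"wx": 0, "wy": 0, "wz": 0.195, "dx": -0.25, "dy": -0.56, "dz": 0.01, "fingers": -0.3},
    {"wx": 0, "wy": 0, "wz": 0.26, "dx": -0.33, "dy": -0.75, "dz": 0.01, "fingers": -0.3},
    {"wx": 0, "wy": 0, "wz": 0.316, "dx": -0.41, "dy": -0.922, "dz": 0.02, "fingers": -0.3},
    {"wx": 0, "wy": 0, "wz": 0.316, "dx": -0.41, "dy": -0.922, "dz": 0.02, "fingers": -0.3}
  ]
}}

```text
clock: 29.6
eef_pos: [531.1, 45.5, 112.3]
eef_rot: [-3.14, 0.001, 0.928]
wrist_force: [-0.2, -0.5, -0.5]
finger_gap: 61.3
finger_force: 0.0
```

{"fn": "servo_tool", "kwargs": {
  "motion": [
    {"wx": 0, "wy": 0, "wz": 0.065, "dx": -0.18, "dy": -0.1, "dz": 0, "fingers": -0.3},
    {"wx": 0, "wy": 0, "wz": 0.13, "dx": -0.35, "dy": -0.2, "dz": 0, "fingers": -0.3},
    {"wx": 0, "wy": 0, "wz": 0.195, "dx": -0.53, "dy": -0.3, "dz": 0.01, "fingers": -0.3},
    {"wx": 0, "wy": 0, "wz": 0.26, "dx": -0.7, "dy": -0.4, "dz": 0.01, "fingers": -0.3},
    {"wx": 0, "wy": 0, "wz": 0.315, "dx": -0.875, "dy": -0.503, "dz": 0.02, "fingers": -0.3},
    {"wx": 0, "wy": 0, "wz": 0.315, "dx": -0.875, "dy": -0.503, "dz": 0.02, "fingers": -0.3},
    {"wx": 0, "wy": 0, "wz": 0.315, "dx": -0.875, "dy": -0.503, "dz": 0.02, "fingers": -0.3},
    {"wx": 0, "wy": 0, "wz": 0.315, "dx": -0.875, "dy": -0.503, "dz": 0.02, "fingers": -0.3}
  ]
}}

```text
clock: 30.4
eef_pos: [440.9, 6.1, 110.7]
eef_rot: [3.142, -0.0, 0.304]
wrist_force: [0.1, 0.2, 0.8]
finger_gap: 60.9
finger_force: 0.0
```

{"fn": "servo_tool", "kwargs": {
  "motion": [
    {"wx": 0, "wy": 0, "wz": 0, "dx": 0, "dy": 0, "dz": 0.3, "fingers": -0.3},
    {"wx": 0, "wy": 0, "wz": 0, "dx": 0, "dy": 0, "dz": 0.5, "fingers": -0.3},
    {"wx": 0, "wy": 0, "wz": 0, "dx": 0, "dy": 0, "dz": 0.7, "fingers": -0.3},
    {"wx": 0, "wy": 0, "wz": 0, "dx": 0, "dy": 0, "dz": 0.7, "fingers": -0.3},
    {"wx": 0, "wy": 0, "wz": 0, "dx": 0, "dy": 0, "dz": 0.7, "fingers": -0.3},
    {"wx": 0, "wy": 0, "wz": 0, "dx": 0, "dy": 0, "dz": 0.7, "fingers": -0.3}
  ]
}}

```text
clock: 31.0
eef_pos: [440.7, 5.9, 41.6]
eef_rot: [3.141, -0.001, 0.302]
wrist_force: [-0.1, -0.2, 0.1]
finger_gap: 61.0
finger_force: 0.0
```

Run:
```python
from h import *
from go import chain
chain([(439.5,5.8,13,.30)])
D=camera("side");print([(d["conf"],d["location"]) for d in spot_in("soap_narrow",D)],proj(D,[[439.5,5.8,14]]))
print([(d["conf"],d["location"]) for d in spot_in("soap_square",D)],proj(D,[[625,86.3,25]]))
cv2.imwrite("pics/s4.png",cv2.resize(D["image"][180:300,240:400,::-1],None,fx=4,fy=4,interpolation=2))
```

```text
at [440.7   5.9  41.6] psi 0.302 gap 61.0 ff 0.0 F [-0.1 -0.2  0.1] t 31.0
{dx:-0.012,dy:-0.002,dz:0.286,wz:0.001} minrows 0.6
  -> [439.5   5.8  13. ]
[(0.61, [285.1, 261.5]), (0.22, [327.6, 219.8])] [[286.71277178 259.80862052]]
[(0.82, [341.5, 217.1]), (0.69, [258.0, 321.7]), (0.62, [273.8, 381.2])] [[342.09888753 217.58351438]]
```

View pics/s4.png

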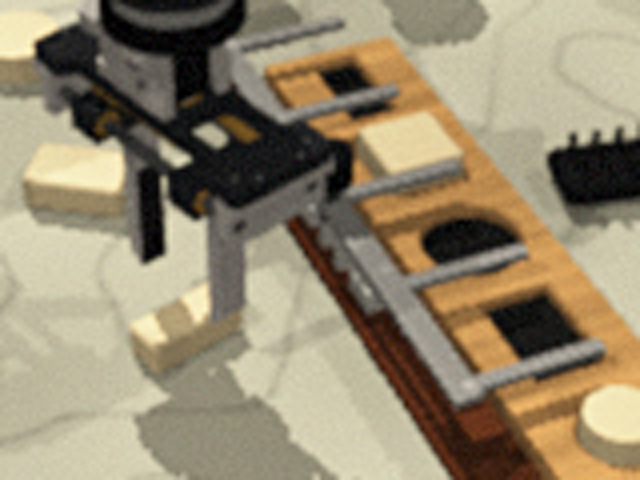

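Square and small round are seated flat. The gripper straddles the narrow soap.

{"fn": "servo_tool", "kwargs": {
  "motion": [
    {"wx": 0, "wy": 0, "wz": 0, "dx": -0.006, "dy": 0, "dz": 0.15, "fingers": -0.3},
    {"wx": 0, "wy": 0, "wz": 0, "dx": -0.006, "dy": 0, "dz": 0.286, "fingers": -0.3},
    {"wx": 0, "wy": 0, "wz": 0, "dx": -0.006, "dy": 0, "dz": 0.286, "fingers": -0.3},
    {"wx": 0, "wy": 0, "wz": 0, "dx": -0.006, "dy": 0, "dz": 0.286, "fingers": 0.2},
    {"wx": 0, "wy": 0, "wz": 0, "dx": -0.006, "dy": 0, "dz": 0.286, "fingers": 0.7},
    {"wx": 0, "wy": 0, "wz": 0, "dx": -0.006, "dy": 0, "dz": 0.286, "fingers": 0.7},
    {"wx": 0, "wy": 0, "wz": 0, "dx": -0.006, "dy": 0, "dz": 0.286, "fingers": 0.7},
    {"wx": 0, "wy": 0, "wz": 0, "dx": -0.006, "dy": 0, "dz": 0.286, "fingers": 0.7},
    {"wx": 0, "wy": 0, "wz": 0, "dx": -0.006, "dy": 0, "dz": 0.286, "fingers": 0.7},
    {"wx": 0, "wy": 0, "wz": 0, "dx": -0.006, "dy": 0, "dz": 0.286, "fingers": 0.7}
  ]
}}

```text
clock: 32.15
eef_pos: [439.5, 5.7, 12.3]
eef_rot: [3.141, -0.0, 0.301]
wrist_force: [-1.6, 0.5, 5.6]
finger_gap: 27.5
finger_force: 20.0
```

{"fn": "servo_tool", "kwargs": {
  "motion": [
    {"wx": 0, "wy": 0, "wz": 0, "dx": 0, "dy": 0, "dz": -0.2, "fingers": 0.7},
    {"wx": 0, "wy": 0, "wz": 0, "dx": 0, "dy": 0, "dz": -0.4, "fingers": 0.7},
    {"wx": 0, "wy": 0, "wz": 0, "dx": 0, "dy": 0, "dz": -0.7, "fingers": 0.7},
    {"wx": 0, "wy": 0, "wz": 0, "dx": 0, "dy": 0, "dz": -1.0, "fingers": 0.7},
    {"wx": 0, "wy": 0, "wz": 0, "dx": 0, "dy": 0, "dz": -1.0, "fingers": 0.7},
    {"wx": 0, "wy": 0, "wz": 0, "dx": 0, "dy": 0, "dz": -1.0, "fingers": 0.7}
  ]
}}

```text
clock: 32.75
eef_pos: [439.3, 5.7, 111.9]
eef_rot: [3.141, -0.001, 0.301]
wrist_force: [0.0, -0.8, -0.7]
finger_gap: 27.3
finger_force: 20.0
```

Run:
```python
from go import chain
chain([(626,174,114,1.562),(626,174,42,1.562)])
```

```text
at [439.3   5.7 111.9] psi 0.301 gap 27.3 ff 20.0 F [ 0.  -0.8 -0.7] t 32.8
{dx:0.761,dy:-0.351,dz:-0.007,wz:-0.21} minrows 2.8
{dx:0.838,dy:-0.011,dz:-0.006,wz:-0.21} minrows 2.8
{dx:0.769,dy:0.332,dz:-0.007,wz:-0.211} minrows 2.8
  -> [626. 174. 114.]
{dx:0.0,dy:-0.001,dz:0.72,wz:0.0} minrows 1.4
  -> [626. 174.  42.]
```

{"fn": "servo_tool", "kwargs": {
  "motion": [
    {"wx": 0, "wy": 0, "wz": -0.05, "dx": 0.19, "dy": -0.09, "dz": 0, "fingers": 0.7},
    {"wx": 0, "wy": 0, "wz": -0.1, "dx": 0.38, "dy": -0.18, "dz": 0, "fingers": 0.7},
    {"wx": 0, "wy": 0, "wz": -0.16, "dx": 0.57, "dy": -0.26, "dz": 0, "fingers": 0.7},
    {"wx": 0, "wy": 0, "wz": -0.21, "dx": 0.761, "dy": -0.351, "dz": -0.007, "fingers": 0.7}
  ]
}}

```text
clock: 33.15
eef_pos: [501.5, 62.3, 110.9]
eef_rot: [-3.14, 0.002, 0.726]
wrist_force: [-0.5, -0.2, -1.2]
finger_gap: 27.7
finger_force: 20.0
```

{"fn": "servo_tool", "kwargs": {
  "motion": [
    {"wx": 0, "wy": 0, "wz": -0.05, "dx": 0.21, "dy": 0, "dz": 0, "fingers": 0.7},
    {"wx": 0, "wy": 0, "wz": -0.1, "dx": 0.42, "dy": 0, "dz": 0, "fingers": 0.7},
    {"wx": 0, "wy": 0, "wz": -0.16, "dx": 0.63, "dy": -0.01, "dz": 0, "fingers": 0.7},
    {"wx": 0, "wy": 0, "wz": -0.21, "dx": 0.838, "dy": -0.011, "dz": -0.006, "fingers": 0.7}
  ]
}}

```text
clock: 33.55
eef_pos: [563.6, 118.4, 111.2]
eef_rot: [-3.139, 0.002, 1.146]
wrist_force: [0.1, -0.1, -1.5]
finger_gap: 27.6
finger_force: 20.0
```

{"fn": "servo_tool", "kwargs": {
  "motion": [
    {"wx": 0, "wy": 0, "wz": -0.05, "dx": 0.19, "dy": 0.08, "dz": 0, "fingers": 0.7},
    {"wx": 0, "wy": 0, "wz": -0.1, "dx": 0.38, "dy": 0.16, "dz": 0, "fingers": 0.7},
    {"wx": 0, "wy": 0, "wz": -0.16, "dx": 0.57, "dy": 0.25, "dz": 0, "fingers": 0.7},
    {"wx": 0, "wy": 0, "wz": -0.2, "dx": 0.72, "dy": 0.31, "dz": -0.007, "fingers": 0.7},
    {"wx": 0, "wy": 0, "wz": -0.211, "dx": 0.769, "dy": 0.332, "dz": -0.007, "fingers": 0.7},
    {"wx": 0, "wy": 0, "wz": -0.211, "dx": 0.769, "dy": 0.332, "dz": -0.007, "fingers": 0.7},
    {"wx": 0, "wy": 0, "wz": -0.211, "dx": 0.769, "dy": 0.332, "dz": -0.007, "fingers": 0.7}
  ]
}}

```text
clock: 34.25
eef_pos: [625.5, 173.4, 113.2]
eef_rot: [-3.14, 0.0, 1.561]
wrist_force: [0.7, -0.8, -0.6]
finger_gap: 27.9
finger_force: 20.0
```

{"fn": "servo_tool", "kwargs": {
  "motion": [
    {"wx": 0, "wy": 0, "wz": 0, "dx": 0, "dy": 0, "dz": 0.25, "fingers": 0.7},
    {"wx": 0, "wy": 0, "wz": 0, "dx": 0, "dy": 0, "dz": 0.5, "fingers": 0.7},
    {"wx": 0, "wy": 0, "wz": 0, "dx": 0, "dy": 0, "dz": 0.7, "fingers": 0.7},
    {"wx": 0, "wy": 0, "wz": 0, "dx": 0, "dy": 0, "dz": 0.7, "fingers": 0.7},
    {"wx": 0, "wy": 0, "wz": 0, "dx": 0, "dy": 0, "dz": 0.7, "fingers": 0.7},
    {"wx": 0, "wy": 0, "wz": 0, "dx": 0, "dy": 0, "dz": 0.7, "fingers": 0.7},
    {"wx": 0, "wy": 0, "wz": 0, "dx": 0, "dy": 0, "dz": 0.7, "fingers": 0.7}
  ]
}}

```text
clock: 34.95
eef_pos: [626.6, 174.0, 45.4]
eef_rot: [3.14, -0.0, 1.563]
wrist_force: [0.1, -0.1, 0.5]
finger_gap: 28.0
finger_force: 20.0
```

Run:
```python
from h import *
from go import chain
chain([(626,174,30,1.562)])
D=camera("side");print([(d["conf"],d["location"]) for d in spot_in("soap_narrow",D)])
s=read_state()["eef_pos"];z=s[2]-12.3
im=D["image"][:,:,::-1].copy()
for y in(174,):
  q=proj(D,solid([28,66],[626,y,-.009],z,z+24)).astype(np.float32)
im=cv2.resize(im[160:250,290:400],None,fx=6,fy=6,interpolation=2)
for a in(q[:4],q[4:]):cv2.polylines(im,[np.int32((a-[290,160]+.5)*6)],True,(0,0,255),1)
q=proj(D,solid([32,70],[626,174,-.009],22,22))[:4];cv2.polylines(im,[np.int32((q-[290,160]+.5)*6)],True,(0,255,0),1)
cv2.imwrite("pics/s5.png",im)
```

```text
at [626.6 174.   45.4] psi 1.563 gap 28.0 ff 20.0 F [ 0.1 -0.1  0.5] t 35.0
{dx:0.0,dy:-0.006,dz:0.154,wz:0.0} minrows 0.3
  -> [626. 174.  30.]
[(0.74, [331.3, 191.7]), (0.31, [341.2, 214.8])]
```

View pics/s5.png

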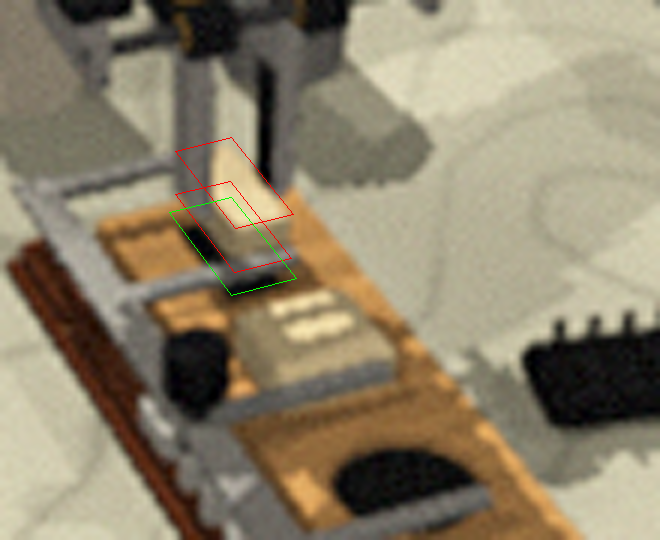

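{"fn": "servo_tool", "kwargs": {
  "motion": [
    {"wx": 0, "wy": 0, "wz": 0, "dx": 0, "dy": -0.004, "dz": 0.06, "fingers": 0.7},
    {"wx": 0, "wy": 0, "wz": 0, "dx": 0, "dy": -0.004, "dz": 0.1, "fingers": 0.7},
    {"wx": 0, "wy": 0, "wz": 0, "dx": 0, "dy": -0.004, "dz": 0.13, "fingers": 0.7},
    {"wx": 0, "wy": 0, "wz": 0, "dx": 0, "dy": -0.004, "dz": 0.165, "fingers": 0.7},
    {"wx": 0, "wy": 0, "wz": 0, "dx": 0, "dy": -0.004, "dz": 0.165, "fingers": 0.7}
  ]
}}

```text
clock: 35.55
eef_pos: [625.4, 173.9, 26.9]
eef_rot: [-3.141, 0.0, 1.563]
wrist_force: [0.2, -0.4, 0.4]
finger_gap: 28.2
finger_force: 20.0
```

Base is at about 14.6 mm with no force, so it is inside the well. Lowering the last bit and releasing.

{"fn": "servo_tool", "kwargs": {
  "motion": [
    {"wx": 0, "wy": 0, "wz": 0, "dx": 0, "dy": 0, "dz": 0.015, "fingers": 0.7},
    {"wx": 0, "wy": 0, "wz": 0, "dx": 0, "dy": 0, "dz": 0.022, "fingers": 0.7},
    {"wx": 0, "wy": 0, "wz": 0, "dx": 0, "dy": 0, "dz": 0.022, "fingers": 0.7}
  ]
}}

```text
clock: 35.85
eef_pos: [625.7, 173.9, 25.3]
eef_rot: [3.142, 0.0, 1.563]
wrist_force: [-0.7, -0.3, -0.3]
finger_gap: 27.8
finger_force: 20.0
```

{"fn": "servo_tool", "kwargs": {
  "motion": [
    {"wx": 0, "wy": 0, "wz": 0, "dx": 0, "dy": 0, "dz": 0, "fingers": 0.0},
    {"wx": 0, "wy": 0, "wz": 0, "dx": 0, "dy": 0, "dz": 0, "fingers": 0.0},
    {"wx": 0, "wy": 0, "wz": 0, "dx": 0, "dy": 0, "dz": 0, "fingers": 0.0},
    {"wx": 0, "wy": 0, "wz": 0, "dx": 0, "dy": 0, "dz": -0.15, "fingers": 0.0},
    {"wx": 0, "wy": 0, "wz": 0, "dx": 0, "dy": 0, "dz": -0.45, "fingers": 0.0},
    {"wx": 0, "wy": 0, "wz": 0, "dx": 0, "dy": 0, "dz": -0.9, "fingers": -0.3},
    {"wx": 0, "wy": 0, "wz": 0, "dx": 0, "dy": 0, "dz": -0.9, "fingers": -0.5},
    {"wx": 0, "wy": 0, "wz": 0, "dx": 0, "dy": 0, "dz": -0.9, "fingers": -0.5}
  ]
}}

```text
clock: 36.65
eef_pos: [626.2, 174.1, 117.4]
eef_rot: [3.139, -0.001, 1.563]
wrist_force: [0.2, -0.6, -0.4]
finger_gap: 67.3
finger_force: 0.0
```

```bash
python3 m2.py big_round broad
python3 - <<'E'
from h import *
from go import chain
T=camera("top");D=camera("side");print([(d["conf"],d["location"]) for d in spot_in("soap_narrow",D)],proj(D,[[626,174,25]]))
print([(d["conf"],d["location"]) for d in spot_in("soap_broad",D)],[(d["conf"],d["location"]) for d in spot_in("soap_broad",T)],proj(D,[[424.5,161.5,14]]),proj(T,[[424.5,161.5,14]]))
cv2.imwrite("pics/s6.png",np.hstack([cv2.resize(D["image"][170:300,220:400,::-1],None,fx=2.2,fy=2.2,interpolation=2),cv2.resize(T["image"][170:300,200:380,::-1],None,fx=2.2,fy=2.2,interpolation=2)]))
chain([(424.5,161.5,110,2.56),(424.5,161.5,40,2.56)])
E
```

```text
big_round (array([4.3162e+02, 3.2206e+02, 1.9000e-01]), np.float64(0.188), 275) (array([ 4.3283e+02,  3.2519e+02, -1.0000e-02]), np.float64(0.164), 300)
broad (array([424.  , 162.  ,   0.46]), np.float64(1.0), 275) (array([424.42, 162.8 ,   1.16]), np.float64(0.162), 403)
[(0.32, [354.9, 223.3])] [[328.15244275 199.45605868]]
[(0.59, [258.3, 225.5]), (0.36, [439.9, 358.1])] [] [[259.74707082 223.54624974]] [[275.79483046 265.55291556]]
at [625.6 173.9 114.9] psi 1.563 gap 70.8 ff 0.0 F [0.4 0.4 0.5] t 37.1
{dx:-0.047,dy:-0.67,dz:0.017,wz:-0.166} minrows 2.2
{dx:0.174,dy:-0.648,dz:0.017,wz:-0.166} minrows 2.2
{dx:0.376,dy:-0.557,dz:0.017,wz:-0.167} minrows 2.2
  -> [424.5 161.4 110. ]
{dx:-0.0,dy:0.001,dz:0.7,wz:0.0} minrows 1.4
  -> [424.5 161.5  40. ]
```

View pics/s6.png

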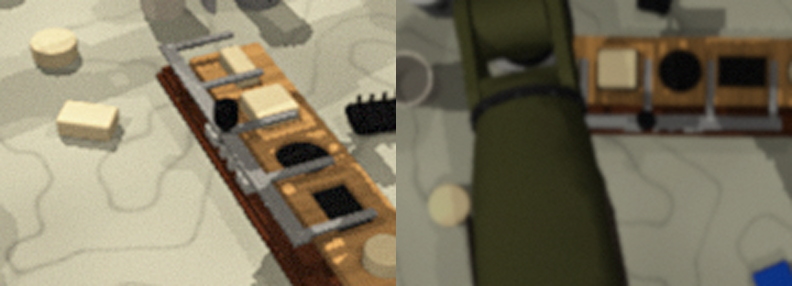

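Narrow is seated. Broad still lies where it was first measured, so it's next.

{"fn": "servo_tool", "kwargs": {
  "motion": [
    {"wx": 0, "wy": 0, "wz": -0.055, "dx": -0.015, "dy": -0.22, "dz": 0.005, "fingers": -0.5},
    {"wx": 0, "wy": 0, "wz": -0.11, "dx": -0.03, "dy": -0.44, "dz": 0.01, "fingers": -0.5},
    {"wx": 0, "wy": 0, "wz": -0.166, "dx": -0.047, "dy": -0.67, "dz": 0.017, "fingers": -0.5}
  ]
}}

```text
clock: 37.4
eef_pos: [557.8, 169.7, 113.3]
eef_rot: [-3.141, -0.0, 1.899]
wrist_force: [0.3, -0.2, -1.0]
finger_gap: 70.1
finger_force: 0.0
```

{"fn": "servo_tool", "kwargs": {
  "motion": [
    {"wx": 0, "wy": 0, "wz": -0.055, "dx": 0.058, "dy": -0.22, "dz": 0.005, "fingers": -0.5},
    {"wx": 0, "wy": 0, "wz": -0.11, "dx": 0.116, "dy": -0.43, "dz": 0.01, "fingers": -0.5},
    {"wx": 0, "wy": 0, "wz": -0.166, "dx": 0.174, "dy": -0.648, "dz": 0.017, "fingers": -0.5}
  ]
}}

```text
clock: 37.7
eef_pos: [490.8, 165.6, 111.9]
eef_rot: [3.142, 0.0, 2.231]
wrist_force: [0.1, -0.2, 0.6]
finger_gap: 70.7
finger_force: 0.0
```

{"fn": "servo_tool", "kwargs": {
  "motion": [
    {"wx": 0, "wy": 0, "wz": -0.055, "dx": 0.125, "dy": -0.19, "dz": 0.005, "fingers": -0.5},
    {"wx": 0, "wy": 0, "wz": -0.11, "dx": 0.25, "dy": -0.37, "dz": 0.01, "fingers": -0.5},
    {"wx": 0, "wy": 0, "wz": -0.167, "dx": 0.376, "dy": -0.557, "dz": 0.017, "fingers": -0.5},
    {"wx": 0, "wy": 0, "wz": -0.167, "dx": 0.376, "dy": -0.557, "dz": 0.017, "fingers": -0.5},
    {"wx": 0, "wy": 0, "wz": -0.167, "dx": 0.376, "dy": -0.557, "dz": 0.017, "fingers": -0.5},
    {"wx": 0, "wy": 0, "wz": -0.167, "dx": 0.376, "dy": -0.557, "dz": 0.017, "fingers": -0.5}
  ]
}}

```text
clock: 38.3
eef_pos: [425.4, 161.5, 110.4]
eef_rot: [3.141, 0.0, 2.559]
wrist_force: [0.7, 0.9, -0.3]
finger_gap: 70.5
finger_force: 0.0
```

{"fn": "servo_tool", "kwargs": {
  "motion": [
    {"wx": 0, "wy": 0, "wz": 0, "dx": 0, "dy": 0, "dz": 0.3, "fingers": -0.5},
    {"wx": 0, "wy": 0, "wz": 0, "dx": 0, "dy": 0, "dz": 0.5, "fingers": -0.5},
    {"wx": 0, "wy": 0, "wz": 0, "dx": 0, "dy": 0, "dz": 0.7, "fingers": -0.5},
    {"wx": 0, "wy": 0, "wz": 0, "dx": 0, "dy": 0, "dz": 0.7, "fingers": -0.5},
    {"wx": 0, "wy": 0, "wz": 0, "dx": 0, "dy": 0, "dz": 0.7, "fingers": -0.5},
    {"wx": 0, "wy": 0, "wz": 0, "dx": 0, "dy": 0, "dz": 0.7, "fingers": -0.5}
  ]
}}

```text
clock: 38.9
eef_pos: [425.4, 161.6, 41.2]
eef_rot: [3.14, 0.001, 2.56]
wrist_force: [-0.5, 0.5, -0.6]
finger_gap: 70.2
finger_force: 0.0
```

Run:
```python
from h import *
from go import chain
chain([(424.5,161.7,13,2.56)])
D=camera("side");print([(d["conf"],d["location"]) for d in spot_in("soap_broad",D)],proj(D,[[424.5,161.7,14]]))
```

```text
at [425.4 161.6  41.2] psi 2.56 gap 70.2 ff 0.0 F [-0.5  0.5 -0.6] t 38.9
{dx:0.008,dy:-0.005,dz:0.282,wz:0.0} minrows 0.6
  -> [424.5 161.7  13. ]
[(0.89, [260.5, 226.0])] [[259.72266283 223.50203245]]
```

{"fn": "servo_tool", "kwargs": {
  "motion": [
    {"wx": 0, "wy": 0, "wz": 0, "dx": 0.005, "dy": 0, "dz": 0.15, "fingers": -0.5},
    {"wx": 0, "wy": 0, "wz": 0, "dx": 0.005, "dy": 0, "dz": 0.282, "fingers": -0.5},
    {"wx": 0, "wy": 0, "wz": 0, "dx": 0.005, "dy": 0, "dz": 0.282, "fingers": -0.5},
    {"wx": 0, "wy": 0, "wz": 0, "dx": 0.005, "dy": 0, "dz": 0.282, "fingers": 0.0},
    {"wx": 0, "wy": 0, "wz": 0, "dx": 0.005, "dy": 0, "dz": 0.282, "fingers": 0.4},
    {"wx": 0, "wy": 0, "wz": 0, "dx": 0.005, "dy": 0, "dz": 0.282, "fingers": 0.4},
    {"wx": 0, "wy": 0, "wz": 0, "dx": 0.005, "dy": 0, "dz": 0.282, "fingers": 0.4},
    {"wx": 0, "wy": 0, "wz": 0, "dx": 0.005, "dy": 0, "dz": 0.282, "fingers": 0.4},
    {"wx": 0, "wy": 0, "wz": 0, "dx": 0.005, "dy": 0, "dz": 0.282, "fingers": 0.4},
    {"wx": 0, "wy": 0, "wz": 0, "dx": 0.005, "dy": 0, "dz": 0.282, "fingers": 0.4}
  ]
}}

```text
clock: 40.0
eef_pos: [424.4, 161.8, 12.5]
eef_rot: [3.141, 0.0, 2.561]
wrist_force: [-1.4, -0.6, 6.7]
finger_gap: 42.4
finger_force: 19.9
```

{"fn": "servo_tool", "kwargs": {
  "motion": [
    {"wx": 0, "wy": 0, "wz": 0, "dx": 0, "dy": 0, "dz": -0.2, "fingers": 0.4},
    {"wx": 0, "wy": 0, "wz": 0, "dx": 0, "dy": 0, "dz": -0.4, "fingers": 0.4},
    {"wx": 0, "wy": 0, "wz": 0, "dx": 0, "dy": 0, "dz": -0.7, "fingers": 0.4},
    {"wx": 0, "wy": 0, "wz": 0, "dx": 0, "dy": 0, "dz": -1.0, "fingers": 0.4},
    {"wx": 0, "wy": 0, "wz": 0, "dx": 0, "dy": 0, "dz": -1.0, "fingers": 0.4},
    {"wx": 0, "wy": 0, "wz": 0, "dx": 0, "dy": 0, "dz": -1.0, "fingers": 0.4}
  ]
}}

```text
clock: 40.6
eef_pos: [424.2, 161.8, 112.0]
eef_rot: [3.141, 0.0, 2.561]
wrist_force: [-0.2, -0.6, -1.8]
finger_gap: 42.0
finger_force: 19.9
```

Run:
```python
from go import chain
chain([(623.9,-90,116,1.562),(623.9,-90,44,1.562)])
```

```text
at [424.2 161.8 112. ] psi 2.561 gap 42.0 ff 19.9 F [-0.2 -0.6 -1.8] t 40.6
{dx:-0.763,dy:-0.252,dz:-0.01,wz:0.125} minrows 1.7
{dx:-0.801,dy:-0.056,dz:-0.01,wz:0.125} minrows 1.7
{dx:-0.791,dy:0.144,dz:-0.01,wz:0.125} minrows 1.7
{dx:-0.73,dy:0.336,dz:-0.009,wz:0.124} minrows 1.7
  -> [623.9 -90.  116. ]
{dx:0.0,dy:-0.001,dz:0.72,wz:0.0} minrows 1.4
  -> [623.9 -90.   44. ]
```

{"fn": "servo_tool", "kwargs": {
  "motion": [
    {"wx": 0, "wy": 0, "wz": 0.042, "dx": -0.2, "dy": -0.07, "dz": 0, "fingers": 0.4},
    {"wx": 0, "wy": 0, "wz": 0.084, "dx": -0.48, "dy": -0.16, "dz": 0, "fingers": 0.4},
    {"wx": 0, "wy": 0, "wz": 0.125, "dx": -0.763, "dy": -0.252, "dz": -0.01, "fingers": 0.4}
  ]
}}

```text
clock: 40.9
eef_pos: [473.9, 98.1, 111.5]
eef_rot: [-3.14, -0.001, 2.308]
wrist_force: [-0.5, -0.2, -1.4]
finger_gap: 42.0
finger_force: 19.9
```

{"fn": "servo_tool", "kwargs": {
  "motion": [
    {"wx": 0, "wy": 0, "wz": 0.042, "dx": -0.27, "dy": -0.02, "dz": 0, "fingers": 0.4},
    {"wx": 0, "wy": 0, "wz": 0.084, "dx": -0.54, "dy": -0.04, "dz": 0, "fingers": 0.4},
    {"wx": 0, "wy": 0, "wz": 0.125, "dx": -0.801, "dy": -0.056, "dz": -0.01, "fingers": 0.4}
  ]
}}

```text
clock: 41.2
eef_pos: [523.8, 34.8, 112.2]
eef_rot: [-3.139, -0.001, 2.057]
wrist_force: [-0.2, 0.8, -1.7]
finger_gap: 41.7
finger_force: 19.9
```

{"fn": "servo_tool", "kwargs": {
  "motion": [
    {"wx": 0, "wy": 0, "wz": 0.042, "dx": -0.27, "dy": 0.05, "dz": 0, "fingers": 0.4},
    {"wx": 0, "wy": 0, "wz": 0.084, "dx": -0.53, "dy": 0.1, "dz": 0, "fingers": 0.4},
    {"wx": 0, "wy": 0, "wz": 0.125, "dx": -0.791, "dy": 0.144, "dz": -0.01, "fingers": 0.4}
  ]
}}

```text
clock: 41.5
eef_pos: [573.8, -28.0, 113.0]
eef_rot: [-3.139, -0.001, 1.807]
wrist_force: [-0.2, -0.3, -0.7]
finger_gap: 41.9
finger_force: 19.9
```

{"fn": "servo_tool", "kwargs": {
  "motion": [
    {"wx": 0, "wy": 0, "wz": 0.042, "dx": -0.25, "dy": 0.11, "dz": 0, "fingers": 0.4},
    {"wx": 0, "wy": 0, "wz": 0.084, "dx": -0.5, "dy": 0.22, "dz": 0, "fingers": 0.4},
    {"wx": 0, "wy": 0, "wz": 0.115, "dx": -0.66, "dy": 0.3, "dz": -0.01, "fingers": 0.4},
    {"wx": 0, "wy": 0, "wz": 0.124, "dx": -0.73, "dy": 0.336, "dz": -0.01, "fingers": 0.4},
    {"wx": 0, "wy": 0, "wz": 0.124, "dx": -0.73, "dy": 0.336, "dz": -0.01, "fingers": 0.4},
    {"wx": 0, "wy": 0, "wz": 0.124, "dx": -0.73, "dy": 0.336, "dz": -0.01, "fingers": 0.4}
  ]
}}

```text
clock: 42.1
eef_pos: [623.3, -89.4, 115.2]
eef_rot: [-3.14, -0.0, 1.565]
wrist_force: [-0.0, 0.4, -0.5]
finger_gap: 42.0
finger_force: 19.9
```

{"fn": "servo_tool", "kwargs": {
  "motion": [
    {"wx": 0, "wy": 0, "wz": 0, "dx": 0, "dy": 0, "dz": 0.25, "fingers": 0.4},
    {"wx": 0, "wy": 0, "wz": 0, "dx": 0, "dy": 0, "dz": 0.5, "fingers": 0.4},
    {"wx": 0, "wy": 0, "wz": 0, "dx": 0, "dy": 0, "dz": 0.72, "fingers": 0.4},
    {"wx": 0, "wy": 0, "wz": 0, "dx": 0, "dy": 0, "dz": 0.72, "fingers": 0.4},
    {"wx": 0, "wy": 0, "wz": 0, "dx": 0, "dy": 0, "dz": 0.72, "fingers": 0.4},
    {"wx": 0, "wy": 0, "wz": 0, "dx": 0, "dy": 0, "dz": 0.72, "fingers": 0.4},
    {"wx": 0, "wy": 0, "wz": 0, "dx": 0, "dy": 0, "dz": 0.72, "fingers": 0.4}
  ]
}}

```text
clock: 42.8
eef_pos: [624.5, -90.0, 45.4]
eef_rot: [3.14, 0.0, 1.563]
wrist_force: [0.3, -0.2, -1.8]
finger_gap: 42.1
finger_force: 19.9
```

Run:
```python
from h import *
from go import chain
chain([(623.9,-90,28,1.562)])
D=camera("side");print([(d["conf"],d["location"]) for d in spot_in("soap_broad",D)])
s=read_state()["eef_pos"];z=s[2]-12.5
x0,y0=330,220
im=cv2.resize(D["image"][220:310,330:440,::-1],None,fx=6,fy=6,interpolation=2)
for dims,za,col in(([42,66],z,(0,0,255)),([42,66],z+24,(0,0,255)),([46,70],22,(0,255,0))):
  q=proj(D,solid(dims,[*s[:2],-.009] if za!=22 else [623.9,-90,-.009],za,za))[:4];cv2.polylines(im,[np.int32((q-[x0,y0]+.5)*6)],True,col,1)
cv2.imwrite("pics/s7.png",im)
```

```text
at [624.5 -90.   45.4] psi 1.563 gap 42.1 ff 19.9 F [ 0.3 -0.2 -1.8] t 42.8
{dx:0.0,dy:-0.006,dz:0.174,wz:0.001} minrows 0.3
  -> [623.9 -90.   28. ]
[(0.87, [377.8, 255.9])]
```

View pics/s7.png

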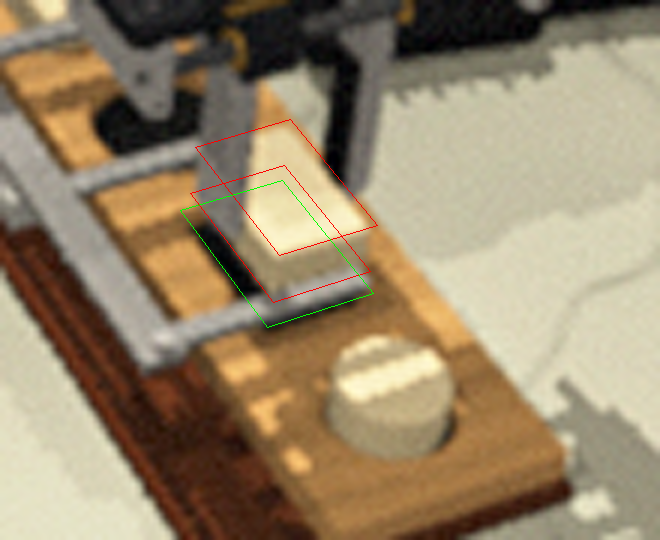

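{"fn": "servo_tool", "kwargs": {
  "motion": [
    {"wx": 0, "wy": 0, "wz": 0, "dx": 0, "dy": 0, "dz": 0.06, "fingers": 0.4},
    {"wx": 0, "wy": 0, "wz": 0, "dx": 0, "dy": 0, "dz": 0.1, "fingers": 0.4},
    {"wx": 0, "wy": 0, "wz": 0, "dx": 0, "dy": 0, "dz": 0.14, "fingers": 0.4},
    {"wx": 0, "wy": 0, "wz": 0, "dx": 0, "dy": 0, "dz": 0.17, "fingers": 0.4},
    {"wx": 0, "wy": 0, "wz": 0, "dx": 0, "dy": 0, "dz": 0.17, "fingers": 0.4}
  ]
}}

```text
clock: 43.4
eef_pos: [623.6, -90.0, 26.4]
eef_rot: [-3.141, -0.0, 1.563]
wrist_force: [-0.1, -0.0, -0.6]
finger_gap: 41.6
finger_force: 19.9
```

{"fn": "servo_tool", "kwargs": {
  "motion": [
    {"wx": 0, "wy": 0, "wz": 0, "dx": 0, "dy": 0, "dz": 0.01, "fingers": 0.4},
    {"wx": 0, "wy": 0, "wz": 0, "dx": 0, "dy": 0, "dz": 0.018, "fingers": 0.4},
    {"wx": 0, "wy": 0, "wz": 0, "dx": 0, "dy": 0, "dz": 0.018, "fingers": 0.4}
  ]
}}

```text
clock: 43.7
eef_pos: [624.0, -90.0, 25.2]
eef_rot: [3.142, 0.0, 1.563]
wrist_force: [0.7, 0.1, -0.4]
finger_gap: 42.1
finger_force: 19.9
```

{"fn": "servo_tool", "kwargs": {
  "motion": [
    {"wx": 0, "wy": 0, "wz": 0, "dx": 0, "dy": 0, "dz": 0, "fingers": -0.2},
    {"wx": 0, "wy": 0, "wz": 0, "dx": 0, "dy": 0, "dz": 0, "fingers": -0.2},
    {"wx": 0, "wy": 0, "wz": 0, "dx": 0, "dy": 0, "dz": 0, "fingers": -0.2},
    {"wx": 0, "wy": 0, "wz": 0, "dx": 0, "dy": 0, "dz": -0.15, "fingers": -0.2},
    {"wx": 0, "wy": 0, "wz": 0, "dx": 0, "dy": 0, "dz": -0.45, "fingers": -0.2},
    {"wx": 0, "wy": 0, "wz": 0, "dx": 0, "dy": 0, "dz": -0.95, "fingers": -0.7},
    {"wx": 0, "wy": 0, "wz": 0, "dx": 0, "dy": 0, "dz": -0.95, "fingers": -0.7},
    {"wx": 0, "wy": 0, "wz": 0, "dx": 0, "dy": 0, "dz": -0.95, "fingers": -0.7}
  ]
}}

```text
clock: 44.5
eef_pos: [624.5, -90.1, 122.3]
eef_rot: [3.139, 0.001, 1.563]
wrist_force: [-0.3, -0.6, -0.8]
finger_gap: 77.0
finger_force: 0.0
```

```bash
sed -i 's/(s>62)&(v>110)/(s>55)\&(v>90)/' h.py; python3 m2.py big_round
python3 - <<'E'
from h import *
from go import chain
T=camera("top");D=camera("side")
cv2.imwrite("pics/s8.png",np.hstack([cv2.resize(D["image"][170:310,230:430,::-1],None,fx=2.4,fy=2.4,interpolation=2),cv2.resize(T["image"][206:318,185:265,::-1],None,fx=3,fy=3,interpolation=2)]))
t=trace("soap_big_round",T);print([(d["conf"],d["location"],d["pixels"].sum()) for d in t],proj(T,[[431.8,324,14]]))
print("trace top",fit([(T,t[0]["pixels"])],[60],0,24,[431.8,324,0]))
chain([(432.3,324,115,1.571),(432.3,324,42,1.571)])
E
```

```text
big_round (array([4.3195e+02, 3.2272e+02, 4.0000e-02]), np.float64(0.075), 320) (array([ 4.3263e+02,  3.2726e+02, -4.0000e-02]), np.float64(0.173), 297)
[(0.54, [223.3, 263.6], np.int64(294))] [[223.74358618 262.87724331]]
trace top (array([4.31862401e+02, 3.22775737e+02, 1.47292375e-01]), np.float64(0.10940825883354618))
at [623.6 -90.  119.3] psi 1.563 gap 79.7 ff 0.0 F [ 0.6  0.2 -0.4] t 44.8
{dx:0.825,dy:-0.389,dz:0.01,wz:-0.001} minrows 1.8
{dx:0.826,dy:-0.388,dz:0.009,wz:-0.001} minrows 1.8
{dx:0.826,dy:-0.386,dz:0.01,wz:-0.001} minrows 1.8
{dx:0.827,dy:-0.384,dz:0.009,wz:-0.001} minrows 1.8
{dx:0.828,dy:-0.382,dz:0.01,wz:-0.0} minrows 1.8
  -> [432.3 324.  115. ]
{dx:-0.0,dy:0.001,dz:0.73,wz:-0.0} minrows 1.5
  -> [432.3 324.   42. ]
```

View pics/s8.png

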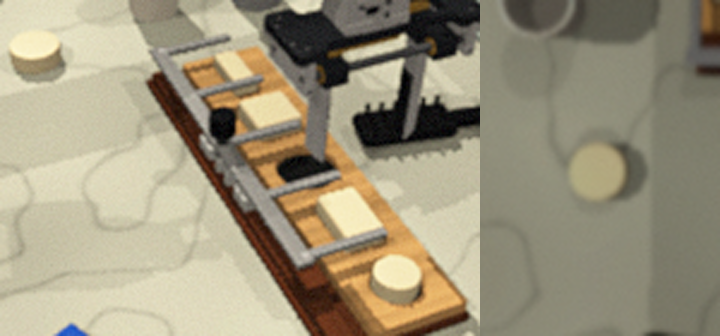

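Four soaps are seated flat. Only the big round is left on the counter, at top px (223,263), which is about (432, 322.5).

{"fn": "servo_tool", "kwargs": {
  "motion": [
    {"wx": 0, "wy": 0, "wz": 0, "dx": 0.27, "dy": -0.13, "dz": 0, "fingers": -0.75},
    {"wx": 0, "wy": 0, "wz": 0, "dx": 0.55, "dy": -0.26, "dz": 0, "fingers": -0.75},
    {"wx": 0, "wy": 0, "wz": 0, "dx": 0.825, "dy": -0.389, "dz": 0.01, "fingers": -0.75}
  ]
}}

```text
clock: 45.1
eef_pos: [585.0, -6.4, 118.7]
eef_rot: [-3.141, -0.0, 1.562]
wrist_force: [0.2, 0.5, -0.4]
finger_gap: 82.1
finger_force: 0.0
```

{"fn": "servo_tool", "kwargs": {
  "motion": [
    {"wx": 0, "wy": 0, "wz": 0, "dx": 0.27, "dy": -0.13, "dz": 0, "fingers": -0.75},
    {"wx": 0, "wy": 0, "wz": 0, "dx": 0.55, "dy": -0.26, "dz": 0, "fingers": -0.75},
    {"wx": 0, "wy": 0, "wz": 0, "dx": 0.825, "dy": -0.388, "dz": 0.01, "fingers": -0.75}
  ]
}}

```text
clock: 45.4
eef_pos: [546.8, 76.6, 117.9]
eef_rot: [-3.141, 0.0, 1.563]
wrist_force: [0.3, -0.8, 0.4]
finger_gap: 82.3
finger_force: 0.0
```

{"fn": "servo_tool", "kwargs": {
  "motion": [
    {"wx": 0, "wy": 0, "wz": 0, "dx": 0.27, "dy": -0.13, "dz": 0, "fingers": -0.75},
    {"wx": 0, "wy": 0, "wz": 0, "dx": 0.55, "dy": -0.26, "dz": 0, "fingers": -0.75},
    {"wx": 0, "wy": 0, "wz": 0, "dx": 0.825, "dy": -0.386, "dz": 0.01, "fingers": -0.75}
  ]
}}

```text
clock: 45.7
eef_pos: [508.9, 159.4, 116.9]
eef_rot: [-3.141, 0.0, 1.563]
wrist_force: [0.6, -0.1, 0.4]
finger_gap: 82.2
finger_force: 0.0
```

{"fn": "servo_tool", "kwargs": {
  "motion": [
    {"wx": 0, "wy": 0, "wz": 0, "dx": 0.27, "dy": -0.13, "dz": 0, "fingers": -0.75},
    {"wx": 0, "wy": 0, "wz": 0, "dx": 0.55, "dy": -0.26, "dz": 0, "fingers": -0.75},
    {"wx": 0, "wy": 0, "wz": 0, "dx": 0.825, "dy": -0.384, "dz": 0.01, "fingers": -0.75}
  ]
}}

```text
clock: 46.0
eef_pos: [471.1, 242.2, 116.0]
eef_rot: [-3.141, 0.0, 1.563]
wrist_force: [-0.4, -0.7, 0.5]
finger_gap: 82.5
finger_force: 0.0
```

{"fn": "servo_tool", "kwargs": {
  "motion": [
    {"wx": 0, "wy": 0, "wz": 0, "dx": 0.27, "dy": -0.13, "dz": 0, "fingers": -0.75},
    {"wx": 0, "wy": 0, "wz": 0, "dx": 0.55, "dy": -0.26, "dz": 0, "fingers": -0.75},
    {"wx": 0, "wy": 0, "wz": 0, "dx": 0.82, "dy": -0.384, "dz": 0.01, "fingers": -0.75},
    {"wx": 0, "wy": 0, "wz": 0, "dx": 0.82, "dy": -0.384, "dz": 0.01, "fingers": -0.75},
    {"wx": 0, "wy": 0, "wz": 0, "dx": 0.82, "dy": -0.384, "dz": 0.01, "fingers": -0.75},
    {"wx": 0, "wy": 0, "wz": 0, "dx": 0.82, "dy": -0.384, "dz": 0.01, "fingers": -0.75}
  ]
}}

```text
clock: 46.6
eef_pos: [434.4, 322.8, 115.0]
eef_rot: [-3.141, 0.0, 1.562]
wrist_force: [0.4, 0.7, -0.3]
finger_gap: 81.9
finger_force: 0.0
```

{"fn": "servo_tool", "kwargs": {
  "motion": [
    {"wx": 0, "wy": 0, "wz": 0, "dx": 0, "dy": 0, "dz": 0.3, "fingers": -0.75},
    {"wx": 0, "wy": 0, "wz": 0, "dx": 0, "dy": 0, "dz": 0.5, "fingers": -0.75},
    {"wx": 0, "wy": 0, "wz": 0, "dx": 0, "dy": 0, "dz": 0.73, "fingers": -0.75},
    {"wx": 0, "wy": 0, "wz": 0, "dx": 0, "dy": 0, "dz": 0.73, "fingers": -0.75},
    {"wx": 0, "wy": 0, "wz": 0, "dx": 0, "dy": 0, "dz": 0.73, "fingers": -0.75},
    {"wx": 0, "wy": 0, "wz": 0, "dx": 0, "dy": 0, "dz": 0.73, "fingers": -0.75}
  ]
}}

```text
clock: 47.2
eef_pos: [434.9, 323.5, 43.6]
eef_rot: [3.14, -0.001, 1.562]
wrist_force: [0.0, 0.4, 0.6]
finger_gap: 82.0
finger_force: 0.0
```

Run:
```python
from h import *
from go import chain
chain([(432.2,322.6,13,1.571)])
D=camera("side");print([(d["conf"],d["location"]) for d in spot_in("soap_big_round",D)],proj(D,[[432.2,322.6,14]]))
```

```text
at [434.9 323.5  43.6] psi 1.562 gap 82.0 ff 0.0 F [0.  0.4 0.6] t 47.2
{dx:-0.009,dy:-0.027,dz:0.305,wz:-0.004} minrows 0.6
  -> [432.2 322.6  13. ]
[(0.61, [249.3, 193.5]), (0.45, [336.4, 150.8])] [[244.44976298 190.49054486]]
```

{"fn": "servo_tool", "kwargs": {
  "motion": [
    {"wx": 0, "wy": 0, "wz": 0, "dx": -0.007, "dy": -0.02, "dz": 0.15, "fingers": -0.75},
    {"wx": 0, "wy": 0, "wz": 0, "dx": -0.007, "dy": -0.02, "dz": 0.3, "fingers": -0.75},
    {"wx": 0, "wy": 0, "wz": 0, "dx": -0.007, "dy": -0.02, "dz": 0.303, "fingers": -0.75},
    {"wx": 0, "wy": 0, "wz": 0, "dx": -0.007, "dy": -0.02, "dz": 0.303, "fingers": -0.4},
    {"wx": 0, "wy": 0, "wz": 0, "dx": -0.007, "dy": -0.02, "dz": 0.303, "fingers": 0.1},
    {"wx": 0, "wy": 0, "wz": 0, "dx": -0.007, "dy": -0.02, "dz": 0.303, "fingers": 0.1},
    {"wx": 0, "wy": 0, "wz": 0, "dx": -0.007, "dy": -0.02, "dz": 0.303, "fingers": 0.1},
    {"wx": 0, "wy": 0, "wz": 0, "dx": -0.007, "dy": -0.02, "dz": 0.303, "fingers": 0.1},
    {"wx": 0, "wy": 0, "wz": 0, "dx": -0.007, "dy": -0.02, "dz": 0.303, "fingers": 0.1},
    {"wx": 0, "wy": 0, "wz": 0, "dx": -0.007, "dy": -0.02, "dz": 0.303, "fingers": 0.1}
  ]
}}

```text
clock: 48.3
eef_pos: [432.5, 323.0, 12.7]
eef_rot: [3.141, -0.001, 1.563]
wrist_force: [-1.3, -1.2, 6.6]
finger_gap: 59.5
finger_force: 20.0
```

{"fn": "servo_tool", "kwargs": {
  "motion": [
    {"wx": 0, "wy": 0, "wz": 0, "dx": 0, "dy": 0, "dz": -0.2, "fingers": 0.1},
    {"wx": 0, "wy": 0, "wz": 0, "dx": 0, "dy": 0, "dz": -0.4, "fingers": 0.1},
    {"wx": 0, "wy": 0, "wz": 0, "dx": 0, "dy": 0, "dz": -0.7, "fingers": 0.1},
    {"wx": 0, "wy": 0, "wz": 0, "dx": 0, "dy": 0, "dz": -1.0, "fingers": 0.1},
    {"wx": 0, "wy": 0, "wz": 0, "dx": 0, "dy": 0, "dz": -1.0, "fingers": 0.1},
    {"wx": 0, "wy": 0, "wz": 0, "dx": 0, "dy": 0, "dz": -1.0, "fingers": 0.1}
  ]
}}

```text
clock: 48.9
eef_pos: [432.1, 322.8, 111.9]
eef_rot: [3.141, -0.0, 1.563]
wrist_force: [-0.0, 0.1, -2.1]
finger_gap: 59.7
finger_force: 20.0
```

Run:
```python
from h import *
from go import chain
chain([(624.5,-1.9,118,1.562),(624.5,-1.9,46,1.562)])
D=camera("side");s=read_state()["eef_pos"];z=s[2]-12.5
u=proj(D,[[*s[:2],z+12]])[0];t=min(trace("soap_big_round",D),key=lambda d:np.hypot(*(np.array(d["location"])-u)));print(u,t["location"],t["conf"],t["pixels"].sum())
x0,y0=int(u[0])-50,int(u[1])-45
im=cv2.resize(D["image"][y0:y0+90,x0:x0+100,::-1],None,fx=6,fy=6,interpolation=2)
for za in(z,z+24):
  q=proj(D,solid([60],[*s[:2],0],za,za))[:39];cv2.polylines(im,[np.int32((q-[x0,y0]+.5)*6)],True,(0,0,255),1)
cv2.imwrite("pics/s9.png",im)
```

```text
at [432.1 322.8 111.9] psi 1.563 gap 59.7 ff 20.0 F [-0.   0.1 -2.1] t 48.9
{dx:-0.808,dy:0.487,dz:-0.015,wz:0.0} minrows 1.9
{dx:-0.808,dy:0.488,dz:-0.015,wz:0.0} minrows 1.9
{dx:-0.808,dy:0.487,dz:-0.016,wz:0.0} minrows 1.9
{dx:-0.807,dy:0.488,dz:-0.015,wz:0.0} minrows 1.9
  -> [624.5  -1.9 118. ]
{dx:-0.001,dy:-0.0,dz:0.72,wz:0.0} minrows 1.4
  -> [624.5  -1.9  46. ]
[240.60938543 160.87906491] [244.5, 161.2] 0.67 332
```

View pics/s9.png

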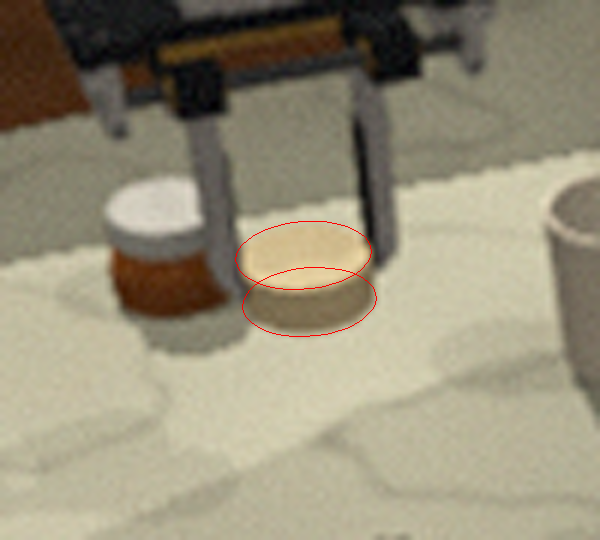

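The held disc coincides with the outline predicted from the TCP, so it is centred. Carrying it to the middle well.

{"fn": "servo_tool", "kwargs": {
  "motion": [
    {"wx": 0, "wy": 0, "wz": 0, "dx": -0.2, "dy": 0.12, "dz": 0, "fingers": 0.1},
    {"wx": 0, "wy": 0, "wz": 0, "dx": -0.5, "dy": 0.3, "dz": -0.01, "fingers": 0.1},
    {"wx": 0, "wy": 0, "wz": 0, "dx": -0.808, "dy": 0.487, "dz": -0.015, "fingers": 0.1}
  ]
}}

```text
clock: 49.3
eef_pos: [480.0, 240.7, 112.2]
eef_rot: [-3.14, 0.001, 1.564]
wrist_force: [-0.4, 0.7, -1.1]
finger_gap: 59.6
finger_force: 20.0
```

{"fn": "servo_tool", "kwargs": {
  "motion": [
    {"wx": 0, "wy": 0, "wz": 0, "dx": -0.27, "dy": 0.16, "dz": 0, "fingers": 0.1},
    {"wx": 0, "wy": 0, "wz": 0, "dx": -0.54, "dy": 0.32, "dz": -0.01, "fingers": 0.1},
    {"wx": 0, "wy": 0, "wz": 0, "dx": -0.808, "dy": 0.488, "dz": -0.015, "fingers": 0.1}
  ]
}}

```text
clock: 49.6
eef_pos: [528.3, 159.1, 113.6]
eef_rot: [-3.139, 0.001, 1.563]
wrist_force: [0.7, 0.6, -0.7]
finger_gap: 59.2
finger_force: 20.0
```

{"fn": "servo_tool", "kwargs": {
  "motion": [
    {"wx": 0, "wy": 0, "wz": 0, "dx": -0.27, "dy": 0.16, "dz": 0, "fingers": 0.1},
    {"wx": 0, "wy": 0, "wz": 0, "dx": -0.54, "dy": 0.32, "dz": -0.01, "fingers": 0.1},
    {"wx": 0, "wy": 0, "wz": 0, "dx": -0.808, "dy": 0.487, "dz": -0.016, "fingers": 0.1}
  ]
}}

```text
clock: 49.9
eef_pos: [576.4, 78.0, 115.1]
eef_rot: [-3.139, 0.0, 1.563]
wrist_force: [0.4, -0.1, -0.8]
finger_gap: 59.4
finger_force: 20.0
```

{"fn": "servo_tool", "kwargs": {
  "motion": [
    {"wx": 0, "wy": 0, "wz": 0, "dx": -0.27, "dy": 0.16, "dz": 0, "fingers": 0.1},
    {"wx": 0, "wy": 0, "wz": 0, "dx": -0.54, "dy": 0.32, "dz": -0.01, "fingers": 0.1},
    {"wx": 0, "wy": 0, "wz": 0, "dx": -0.74, "dy": 0.44, "dz": -0.015, "fingers": 0.1},
    {"wx": 0, "wy": 0, "wz": 0, "dx": -0.807, "dy": 0.488, "dz": -0.015, "fingers": 0.1},
    {"wx": 0, "wy": 0, "wz": 0, "dx": -0.807, "dy": 0.488, "dz": -0.015, "fingers": 0.1},
    {"wx": 0, "wy": 0, "wz": 0, "dx": -0.807, "dy": 0.488, "dz": -0.015, "fingers": 0.1}
  ]
}}

```text
clock: 50.5
eef_pos: [624.0, -0.9, 117.3]
eef_rot: [-3.14, -0.0, 1.563]
wrist_force: [0.2, 0.7, -0.8]
finger_gap: 59.5
finger_force: 20.0
```

{"fn": "servo_tool", "kwargs": {
  "motion": [
    {"wx": 0, "wy": 0, "wz": 0, "dx": 0, "dy": 0, "dz": 0.25, "fingers": 0.1},
    {"wx": 0, "wy": 0, "wz": 0, "dx": 0, "dy": 0, "dz": 0.5, "fingers": 0.1},
    {"wx": 0, "wy": 0, "wz": 0, "dx": 0, "dy": 0, "dz": 0.72, "fingers": 0.1},
    {"wx": 0, "wy": 0, "wz": 0, "dx": 0, "dy": 0, "dz": 0.72, "fingers": 0.1},
    {"wx": 0, "wy": 0, "wz": 0, "dx": 0, "dy": 0, "dz": 0.72, "fingers": 0.1},
    {"wx": 0, "wy": 0, "wz": 0, "dx": 0, "dy": 0, "dz": 0.72, "fingers": 0.1},
    {"wx": 0, "wy": 0, "wz": 0, "dx": 0, "dy": 0, "dz": 0.72, "fingers": 0.1}
  ]
}}

```text
clock: 51.2
eef_pos: [625.1, -1.7, 47.4]
eef_rot: [3.14, 0.0, 1.563]
wrist_force: [-0.2, -0.1, -1.2]
finger_gap: 59.6
finger_force: 20.0
```

Run:
```python
from h import *
from go import chain
chain([(624.5,-1.9,28,1.562)])
D=camera("side");s=read_state()["eef_pos"]
print([(d["conf"],d["location"]) for d in spot_in("soap_big_round",D)],proj(D,[[*s[:2],s[2]]]))
```

```text
at [625.1  -1.7  47.4] psi 1.563 gap 59.6 ff 20.0 F [-0.2 -0.1 -1.2] t 51.2
{dx:-0.002,dy:-0.006,dz:0.194,wz:0.001} minrows 0.4
  -> [624.5  -1.9  28. ]
[(0.79, [363.3, 231.8])] [[358.65533197 230.80017437]]
```

{"fn": "servo_tool", "kwargs": {
  "motion": [
    {"wx": 0, "wy": 0, "wz": 0, "dx": 0, "dy": 0, "dz": 0.06, "fingers": 0.1},
    {"wx": 0, "wy": 0, "wz": 0, "dx": 0, "dy": 0, "dz": 0.11, "fingers": 0.1},
    {"wx": 0, "wy": 0, "wz": 0, "dx": 0, "dy": 0, "dz": 0.16, "fingers": 0.1},
    {"wx": 0, "wy": 0, "wz": 0, "dx": 0, "dy": 0, "dz": 0.19, "fingers": 0.1},
    {"wx": 0, "wy": 0, "wz": 0, "dx": 0, "dy": 0, "dz": 0.19, "fingers": 0.1}
  ]
}}

```text
clock: 51.8
eef_pos: [624.2, -1.8, 26.3]
eef_rot: [-3.14, -0.0, 1.563]
wrist_force: [0.6, 0.3, -1.4]
finger_gap: 59.2
finger_force: 20.0
```

{"fn": "servo_tool", "kwargs": {
  "motion": [
    {"wx": 0, "wy": 0, "wz": 0, "dx": 0, "dy": 0, "dz": 0.01, "fingers": 0.1},
    {"wx": 0, "wy": 0, "wz": 0, "dx": 0, "dy": 0, "dz": 0.016, "fingers": 0.1},
    {"wx": 0, "wy": 0, "wz": 0, "dx": 0, "dy": 0, "dz": 0.016, "fingers": 0.1}
  ]
}}

```text
clock: 52.1
eef_pos: [624.6, -1.8, 25.5]
eef_rot: [3.142, 0.0, 1.563]
wrist_force: [-0.6, 0.3, -1.3]
finger_gap: 59.8
finger_force: 20.0
```

{"fn": "servo_tool", "kwargs": {
  "motion": [
    {"wx": 0, "wy": 0, "wz": 0, "dx": 0, "dy": 0, "dz": 0, "fingers": -0.55},
    {"wx": 0, "wy": 0, "wz": 0, "dx": 0, "dy": 0, "dz": 0, "fingers": -0.55},
    {"wx": 0, "wy": 0, "wz": 0, "dx": 0, "dy": 0, "dz": 0, "fingers": -0.55},
    {"wx": 0, "wy": 0, "wz": 0, "dx": 0, "dy": 0, "dz": -0.15, "fingers": -0.55},
    {"wx": 0, "wy": 0, "wz": 0, "dx": 0, "dy": 0, "dz": -0.45, "fingers": -0.55},
    {"wx": 0, "wy": 0, "wz": 0, "dx": 0, "dy": 0, "dz": -0.95, "fingers": -0.3},
    {"wx": 0, "wy": 0, "wz": 0, "dx": 0, "dy": 0, "dz": -0.95, "fingers": -0.3},
    {"wx": 0, "wy": 0, "wz": 0, "dx": 0, "dy": 0, "dz": -0.95, "fingers": -0.3}
  ]
}}

```text
clock: 52.9
eef_pos: [625.1, -1.9, 122.5]
eef_rot: [3.139, 0.0, 1.563]
wrist_force: [-0.1, -0.3, -1.3]
finger_gap: 61.2
finger_force: 0.0
```

Run:
```python
from h import *
from go import chain
D=camera("side")
cv2.imwrite("pics/s10.png",cv2.resize(D["image"][170:325,270:440,::-1],None,fx=3.8,fy=3.8,interpolation=2))
chain([(548.6,43.3,125,3.133),(548.6,43.3,53.5,3.133)])
```

```text
at [624.4  -1.8 120.9] psi 1.563 gap 61.1 ff 0.0 F [-0.2  0.9 -0.6] t 53.0
{dx:0.223,dy:-0.381,dz:-0.021,wz:-0.393} minrows 5.2
{dx:0.427,dy:-0.112,dz:-0.021,wz:-0.392} minrows 5.2
  -> [548.6  43.3 125. ]
{dx:-0.0,dy:-0.0,dz:0.715,wz:-0.0} minrows 1.4
  -> [548.6  43.3  53.5]
```

View pics/s10.png

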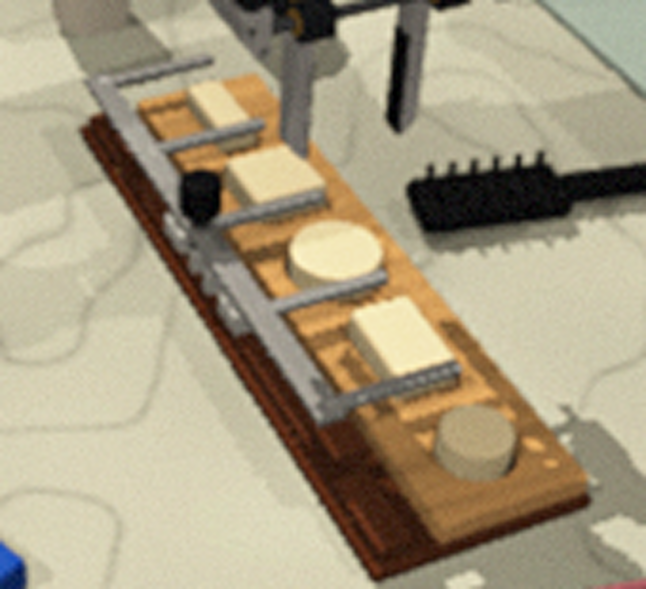

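All five soaps are seated flat in their wells. Next is the knob, to lock the keeper.

{"fn": "servo_tool", "kwargs": {
  "motion": [
    {"wx": 0, "wy": 0, "wz": -0.07, "dx": 0.04, "dy": -0.06, "dz": 0, "fingers": -0.3},
    {"wx": 0, "wy": 0, "wz": -0.14, "dx": 0.08, "dy": -0.12, "dz": 0, "fingers": -0.3},
    {"wx": 0, "wy": 0, "wz": -0.21, "dx": 0.12, "dy": -0.19, "dz": -0.01, "fingers": -0.3},
    {"wx": 0, "wy": 0, "wz": -0.28, "dx": 0.16, "dy": -0.26, "dz": -0.01, "fingers": -0.3},
    {"wx": 0, "wy": 0, "wz": -0.35, "dx": 0.2, "dy": -0.33, "dz": -0.02, "fingers": -0.3},
    {"wx": 0, "wy": 0, "wz": -0.393, "dx": 0.223, "dy": -0.381, "dz": -0.021, "fingers": -0.3},
    {"wx": 0, "wy": 0, "wz": -0.393, "dx": 0.223, "dy": -0.381, "dz": -0.021, "fingers": -0.3}
  ]
}}

```text
clock: 53.65
eef_pos: [585.7, 21.0, 121.6]
eef_rot: [-3.14, -0.002, 2.35]
wrist_force: [0.2, 0.2, -0.4]
finger_gap: 61.2
finger_force: 0.0
```

{"fn": "servo_tool", "kwargs": {
  "motion": [
    {"wx": 0, "wy": 0, "wz": -0.07, "dx": 0.07, "dy": -0.02, "dz": 0, "fingers": -0.3},
    {"wx": 0, "wy": 0, "wz": -0.14, "dx": 0.14, "dy": -0.04, "dz": 0, "fingers": -0.3},
    {"wx": 0, "wy": 0, "wz": -0.21, "dx": 0.22, "dy": -0.06, "dz": -0.01, "fingers": -0.3},
    {"wx": 0, "wy": 0, "wz": -0.28, "dx": 0.3, "dy": -0.08, "dz": -0.01, "fingers": -0.3},
    {"wx": 0, "wy": 0, "wz": -0.35, "dx": 0.38, "dy": -0.1, "dz": -0.02, "fingers": -0.3},
    {"wx": 0, "wy": 0, "wz": -0.392, "dx": 0.427, "dy": -0.112, "dz": -0.021, "fingers": -0.3},
    {"wx": 0, "wy": 0, "wz": -0.392, "dx": 0.427, "dy": -0.112, "dz": -0.021, "fingers": -0.3},
    {"wx": 0, "wy": 0, "wz": -0.392, "dx": 0.427, "dy": -0.112, "dz": -0.021, "fingers": -0.3},
    {"wx": 0, "wy": 0, "wz": -0.392, "dx": 0.427, "dy": -0.112, "dz": -0.021, "fingers": -0.3}
  ]
}}

```text
clock: 54.55
eef_pos: [548.8, 43.1, 124.4]
eef_rot: [-3.142, -0.0, 3.13]
wrist_force: [0.7, 0.8, 0.6]
finger_gap: 60.9
finger_force: 0.0
```

Run:
```python
from go import chain
chain([(548.6,43.3,53.5,3.133)])
```

```text
at [548.8  43.1 124.4] psi 3.13 gap 60.9 ff 0.0 F [0.7 0.8 0.6] t 54.5
{dx:0.002,dy:0.002,dz:0.709,wz:-0.002} minrows 1.4
  -> [548.6  43.3  53.5]
```

{"fn": "servo_tool", "kwargs": {
  "motion": [
    {"wx": 0, "wy": 0, "wz": 0, "dx": 0, "dy": 0, "dz": 0.2, "fingers": -0.3},
    {"wx": 0, "wy": 0, "wz": 0, "dx": 0, "dy": 0, "dz": 0.4, "fingers": -0.3},
    {"wx": 0, "wy": 0, "wz": 0, "dx": 0, "dy": 0, "dz": 0.58, "fingers": -0.3},
    {"wx": 0, "wy": 0, "wz": 0, "dx": 0, "dy": 0, "dz": 0.7, "fingers": -0.3},
    {"wx": 0, "wy": 0, "wz": 0, "dx": 0, "dy": 0, "dz": 0.7, "fingers": -0.3},
    {"wx": 0, "wy": 0, "wz": 0, "dx": 0, "dy": 0, "dz": 0.7, "fingers": -0.3}
  ]
}}

```text
clock: 55.15
eef_pos: [549.0, 43.3, 55.1]
eef_rot: [-3.142, 0.0, 3.132]
wrist_force: [-0.7, 0.0, -0.2]
finger_gap: 61.2
finger_force: 0.0
```

{"fn": "servo_tool", "kwargs": {
  "motion": [
    {"wx": 0, "wy": 0, "wz": 0, "dx": 0, "dy": 0, "dz": 0, "fingers": 0.3},
    {"wx": 0, "wy": 0, "wz": 0, "dx": 0, "dy": 0, "dz": 0, "fingers": 0.7},
    {"wx": 0, "wy": 0, "wz": 0, "dx": 0, "dy": 0, "dz": 0, "fingers": 0.7},
    {"wx": 0, "wy": 0, "wz": 0, "dx": 0, "dy": 0, "dz": 0, "fingers": 0.7},
    {"wx": 0, "wy": 0, "wz": 0, "dx": 0, "dy": 0, "dz": 0, "fingers": 0.7},
    {"wx": 0, "wy": 0, "wz": 0, "dx": 0, "dy": 0, "dz": 0, "fingers": 0.7}
  ]
}}

```text
clock: 55.75
eef_pos: [548.8, 43.3, 54.8]
eef_rot: [3.142, 0.0, 3.133]
wrist_force: [-0.3, 0.2, 1.9]
finger_gap: 27.4
finger_force: 20.0
```

{"fn": "servo_tool", "kwargs": {
  "motion": [
    {"wx": 0, "wy": 0, "wz": 0, "dx": 0, "dy": 0, "dz": -0.06, "fingers": 0.7},
    {"wx": 0, "wy": 0, "wz": 0, "dx": 0, "dy": 0, "dz": -0.12, "fingers": 0.7},
    {"wx": 0, "wy": 0, "wz": 0, "dx": 0, "dy": 0, "dz": -0.175, "fingers": 0.7},
    {"wx": 0, "wy": 0, "wz": 0, "dx": 0, "dy": 0, "dz": -0.175, "fingers": 0.7},
    {"wx": 0, "wy": 0, "wz": 0, "dx": 0, "dy": 0, "dz": -0.175, "fingers": 0.7},
    {"wx": 0, "wy": 0, "wz": 0, "dx": 0, "dy": 0, "dz": -0.175, "fingers": 0.7}
  ]
}}

```text
clock: 56.35
eef_pos: [548.7, 43.3, 72.0]
eef_rot: [3.142, -0.0, 3.133]
wrist_force: [1.8, 0.7, -2.8]
finger_gap: 27.3
finger_force: 20.0
```

Run:
```python
from go import chain
chain([(548.2,-.8,71.5,3.133)])
```

```text
at [548.7  43.3  72. ] psi 3.133 gap 27.3 ff 20.0 F [ 1.8  0.7 -2.8] t 56.4
{dx:0.001,dy:-0.441,dz:0.005,wz:-0.0} minrows 0.9
  -> [548.2  -0.8  71.5]
```

{"fn": "servo_tool", "kwargs": {
  "motion": [
    {"wx": 0, "wy": 0, "wz": 0, "dx": 0, "dy": -0.07, "dz": 0, "fingers": 0.7},
    {"wx": 0, "wy": 0, "wz": 0, "dx": 0, "dy": -0.14, "dz": 0, "fingers": 0.7},
    {"wx": 0, "wy": 0, "wz": 0, "dx": 0, "dy": -0.21, "dz": 0, "fingers": 0.7},
    {"wx": 0, "wy": 0, "wz": 0, "dx": 0, "dy": -0.28, "dz": 0, "fingers": 0.7},
    {"wx": 0, "wy": 0, "wz": 0, "dx": 0, "dy": -0.35, "dz": 0, "fingers": 0.7},
    {"wx": 0, "wy": 0, "wz": 0, "dx": 0, "dy": -0.41, "dz": 0, "fingers": 0.7},
    {"wx": 0, "wy": 0, "wz": 0, "dx": 0, "dy": -0.441, "dz": 0, "fingers": 0.7},
    {"wx": 0, "wy": 0, "wz": 0, "dx": 0, "dy": -0.441, "dz": 0, "fingers": 0.7},
    {"wx": 0, "wy": 0, "wz": 0, "dx": 0, "dy": -0.441, "dz": 0, "fingers": 0.7}
  ]
}}

```text
clock: 57.25
eef_pos: [548.3, -1.0, 72.2]
eef_rot: [-3.141, 0.0, 3.133]
wrist_force: [3.2, -1.6, -2.2]
finger_gap: 27.5
finger_force: 20.0
```

{"fn": "servo_tool", "kwargs": {
  "motion": [
    {"wx": 0, "wy": 0, "wz": 0, "dx": 0, "dy": 0, "dz": 0.06, "fingers": 0.7},
    {"wx": 0, "wy": 0, "wz": 0, "dx": 0, "dy": 0, "dz": 0.12, "fingers": 0.7},
    {"wx": 0, "wy": 0, "wz": 0, "dx": 0, "dy": 0, "dz": 0.17, "fingers": 0.7},
    {"wx": 0, "wy": 0, "wz": 0, "dx": 0, "dy": 0, "dz": 0.17, "fingers": 0.7},
    {"wx": 0, "wy": 0, "wz": 0, "dx": 0, "dy": 0, "dz": 0.17, "fingers": 0.7}
  ]
}}

```text
clock: 57.75
eef_pos: [548.4, -0.7, 54.9]
eef_rot: [3.142, 0.0, 3.133]
wrist_force: [1.9, -0.5, -1.5]
finger_gap: 27.6
finger_force: 20.0
```

Down to 54.9 with no resistance. Releasing, retreating up and back, then checking.

{"fn": "servo_tool", "kwargs": {
  "motion": [
    {"wx": 0, "wy": 0, "wz": 0, "dx": 0, "dy": 0, "dz": 0, "fingers": -0.3},
    {"wx": 0, "wy": 0, "wz": 0, "dx": 0, "dy": 0, "dz": 0, "fingers": -0.3},
    {"wx": 0, "wy": 0, "wz": 0, "dx": 0, "dy": 0, "dz": 0, "fingers": -0.3},
    {"wx": 0, "wy": 0, "wz": 0, "dx": 0, "dy": 0, "dz": -0.3, "fingers": -0.3},
    {"wx": 0, "wy": 0, "wz": 0, "dx": 0, "dy": 0, "dz": -0.6, "fingers": -0.3},
    {"wx": 0, "wy": 0, "wz": 0, "dx": 0, "dy": 0, "dz": -0.95, "fingers": -0.3},
    {"wx": 0, "wy": 0, "wz": 0, "dx": 0.5, "dy": 0, "dz": -0.95, "fingers": -0.3},
    {"wx": 0, "wy": 0, "wz": 0, "dx": 1.0, "dy": 0, "dz": -0.95, "fingers": -0.3},
    {"wx": 0, "wy": 0, "wz": 0, "dx": 1.0, "dy": 0, "dz": -0.95, "fingers": -0.3}
  ]
}}

```text
clock: 58.65
eef_pos: [443.0, 0.5, 149.3]
eef_rot: [3.141, -0.004, 3.133]
wrist_force: [-0.2, 0.4, -1.2]
finger_gap: 61.6
finger_force: 0.0
```

Run:
```python
from h import *
T=camera("top");D=camera("side")
a=cv2.resize(T["image"][165:255,130:500,::-1],(780,190),interpolation=2);b=cv2.resize(D["image"][140:400,250:500,::-1],None,fx=1.55,fy=1.55,interpolation=2)
b=cv2.copyMakeBorder(b,0,0,0,780-b.shape[1],0);cv2.imwrite("pics/end.png",np.vstack([a,b]))
P=lambda x,y,z:(624.3+x+.009*y,-1.6+y-.009*x,z)
print("knob px crop",(proj(D,[P(-76,0,70),P(-76,0,82)])-[250,140])*1.55+[0,190])
```

```text
knob px crop [[124.3888992  331.71857295]
 [124.60059188 325.56032088]]
```

View pics/end.png

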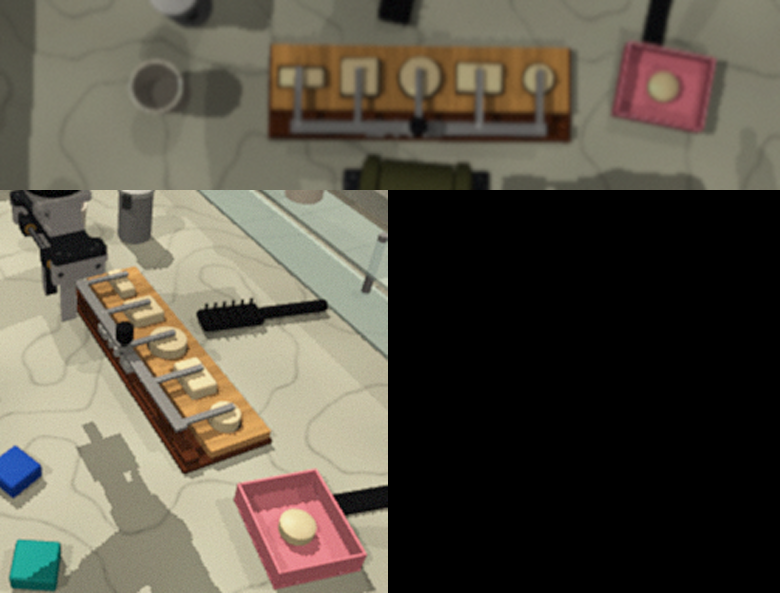

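The keeper is locked: the knob is down at (124,332) as predicted and there is a prong over every soap. The remnant is in the box at (297,526) and nothing else has moved.

```bash
python3 -c "
from cell import *
print(sign_off())"
```

```text
the job is handed in; nothing more can be done
None
```

The job is handed in: the worn soap is in the pink box, all five fresh soaps lie flat in their own wells, and the keeper is back in the locked notch with a prong over every well; sign-off gave no verdict.

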